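# Load a clamping bolt into the jig track with sprung tongs

## Task

The clamping bolt is coated with thread lock, so keep the gripper's fingers off it: take the sprung tongs from their stand, squeeze them shut on the bolt in the tray, and set the bolt's foot down in the open groove of the jig track. Slide it gently along the groove towards the stop until it presses the stop's soft nose in a little, without ramming the stop or forcing the bolt down, and let go of it there, resting against the nose. Then put the tongs back upright in their stand and leave everything else where it is.

Things in the scene. Friction and masses are not known exactly. Their poses are not given: they have to be found in the camera images.
- tongs: Sprung tongs, 108 mm tall, 100 g, standing tips down in the stand. Origin: midway between the tips, at their lower ends; z up, y = line along which the arms close. Two steel arms slide along y, staying parallel, on a central black housing (20 x 16 mm, 78 to 108 mm up). Jaws at the bottom 48 mm: 14 mm wide (x), 5 mm thick, 26 mm apart when open. Same after half a turn about z.
- tongs_grip (a point): Where to grip the tongs: on their axis, 78 mm above the tips. Handle plates (48 to 106 mm up, 26 mm wide) measure 44 mm over their outer faces when open; fingers close along the tongs' y. Each arm moves in up to 10 mm against 2 N at first, 6 N at 8 mm. At 40 mm over the handles the tongs are carried, jaws 22 mm apart; 15 to 25 N grips the bolt (28 mm over the handles). They reopen by themselves.
- bolt: Clamping bolt, dark steel, about 80 g, upright on its foot in the tray. Foot 24 (x) x 11 (y) x 7 mm high; above it a square shank 10 x 10 mm from 7 to 31 mm up, then an 8 mm round end to 40 mm. Origin: centre of the foot's underside; x along the foot. Grip the shank with the tongs' jaws across y, tips about 11 mm above the origin. Same after half a turn.
- tray: Shallow grey fixed tray, 130 (x) x 150 (y) mm, 12 mm high, wall and floor 4 mm; holds the bolt, a nut and a washer. Origin: centre of its underside.
- track: Aluminium jig track, fixed, 240 mm long (x), 44 mm wide, top 24 mm up. Along its middle runs a groove open at the top, 13.6 mm wide, 10 mm deep, in which the bolt's foot lies lengthwise. Origin: centre of its underside, x along the groove towards the stop.
- groove (a point): Middle of the groove's floor, 14 mm above the track's origin, axes as the track. The groove is clear from x = -120 mm to the stop's nose, whose face lies somewhere between x = +5 and +70 mm, different every time and not measured: feel for it (or look).
- stop: Soft stop over the track's +x end: a dark block (x = +89 to +119 mm of the track, up to 56 mm high) with a rod in the groove, set to any length, with a rubber nose at its end facing -x. The nose yields 10 mm with 1.5 N per 10 mm/s of push speed (over 15 N is ramming), then is solid; a spring of 0.15 to 0.3 N returns it, too weak to shift the bolt. Origin: 104 mm from the track's, same height.
- stand: Wooden stand for the tongs, fixed, 60 (x) x 80 (y) mm, 50 mm high, with a well open at the top, 24 (x) x 44 (y) mm inside, floor 8 mm up. The tongs stand in it with tips on the floor, their y along the stand's y. Origin: centre of its underside.
- nut: hexagon nut, 19 mm across flats, 9 mm high, lying in the tray; bystander; origin at the centre of its underside
- washer: flat washer, 26 mm outside, 4 mm thick, lying in the tray; bystander; origin at the centre of its underside
- tape: tape measure in a 70 x 36 x 62 mm case, standing at the far left; bystander; origin at the centre of its underside
- jar: closed jar, 64 mm across, 80 mm high, far right; bystander; origin at the centre of its underside
- offcut: plywood offcut 140 x 60 x 22 mm, lying beyond the track; bystander; origin at the centre of its underside
- screwdriver: screwdriver lying to the near right; bystander
- spirit_level: small spirit level, 220 x 24 x 45 mm, standing on its edge on the left; bystander; origin at the centre of its underside

How it is judged:
On the way, in this order (a step that is already met when the one before it is completed fails the run):
1. the bolt is held clear of the tray in the squeezed tongs (contact force between bolt and tongs above 0.5 N and height (world z) of bolt above 0.04 m), for 0.2 s.
2. the bolt's foot lies in the groove and bears against the stop's nose (y of bolt in the frame of track between -0.003 and 0.003 m and z of bolt in the frame of track between 0.011 and 0.0165 m and angle between bolt's own z axis and vertical below 0.12 rad and angle between the x axis of bolt and the x axis of track, either way round below 0.2 rad and contact force between bolt and stop above 0.05 N), for 0.3 s.
At the end, for the whole second after the job is handed in: Bolt at rest, foot in the groove (3 mm of its middle, underside 11 to 16.5 mm above the track's, tilt < 0.12 rad, 0.2 rad of its line), touching the nose (> 0.05 N), clear of the tongs; tongs at rest in the stand's well (12 mm of its middle, tips below 15 mm, tilt < 0.35 rad) (all of step 2 and contact force between bolt and tongs below 0.05 N and linear speed of bolt below 0.01 m/s and horizontal distance between tongs and stand below 0.012 m and height (world z) of tongs below 0.015 m and angle between tongs's own z axis and vertical below 0.35 rad and linear speed of tongs below 0.02 m/s).
It fails at once if the gripper's fingers touch the bolt (contact force between bolt and the fingers above 0.3 N).
It fails at once if the bolt rams the stop (over 15 N) (contact force between bolt and stop above 15 N).
It fails at once if the bolt is forced against the track (over 25 N) (contact force between bolt and track above 25 N).
It fails at once if the tongs or the hand push the stop (over 15 N) (contact force between any of tongs, the arm, the fingers and stop above 15 N).
It fails at once if a bystander is moved by more than 20 mm (distance of any of nut, washer, tape, jar, offcut, screwdriver, spirit_level from where it was at the start of the episode above 0.02 m).
It also fails if it takes over 61 s, if anything falls off the work surface, if the arm or the gripper's body presses on something with over 40 N, if the wrist force passes 120 N, or if a joint passes its speed limit or range.

## Robot

A 6-joint arm with a two-finger parallel gripper is mounted at the origin on the work surface. World frame = base frame: x ahead of the robot, y to its left, z up, the work surface at z = 0. Lengths are in m, angles in rad, forces in N, time in s.
With the tool pointing down it reaches from about 0.3 to 0.775 m from the base axis. Payload 14.6 kg.
Tool frame: the origin (TCP) lies at the very end of the fingers, on their centre line; the grasp point (between the pads) lies 19 mm behind it; z points along the fingers, y is the line along which they close (so a half turn about z gives the same grasp; the last joint's range is limited). The gripper opens to 94 mm and grips with 3 to 60 N. Pads are 16 mm wide; open, the fingers measure 119 mm over their backs; the gripper's body (75 mm by 177 mm) begins 78 mm behind the grasp point.
Start: joints at [1.048, 0.3, 1.521, -0, 1.321, -0.067], TCP at [0.242, 0.494, 0.205] pointing down, gripper open.
Joint ranges: [-3.03, 3.03], [-0.79, 2.21], [0.23, 2.52], [-1.04, 4.18], [0, 3.07], [-2.55, 2.55]. Speed limits (rad/s): [2.22, 2.22, 2.57, 3.14, 3.14, 3.14].

## Interface

Orientations are given as [roll, pitch, yaw] about the fixed x, y, z axes, in that order (R = Rz(yaw) Ry(pitch) Rx(roll)).
In Python, from station import ctrl, camera, camera_info, finder gives the robot as it stands.
- The arm moves only by the tool carry_out, never from a script. Its argument "motion" is a list of rows, each a list of 2 entries, a list of its own where there are three numbers: the shift along the tool's x, y, z as a fraction of full scale, then the turn about the tool's z as a fraction of full scale. A call has 1 to 12 rows; each row is the pose to reach, as a shift and turn from the pose commanded when the call began, along the tool's axes at that moment, turning the shorter way round; what a row does not reach only later rows make up. Full scale, the value 1, is 200 mm for a shift and 360 degrees for a turn. A row lasts 1/10 s, in which the tool goes at most 50 mm and 8.59 degrees, less where a joint would pass 70% of its speed; a pose out of reach is approached as far as the arm can. A call with a number of a shift or a turn outside -1 to 1 is refused whole. A call with a gripper value outside its range is refused whole. "hand" is the closure, from -1 (fully open) to 1 (shut), set as the call begins (left out, the last holds). The fingers move at their own pace and stop on an object; "force" is the grip in N (left out, the last holds). Time passes only in rows, so rows that repeat a pose let the fingers close. It gives the time, the measured TCP pose, the force, the opening and the grip force at its end, in the units of the state.
- ctrl.get_obs(): the state, without advancing time (a new reading comes with each control period).
- camera(name): name is "side" or "top"; returns (picture, depth): 400x640x3 uint8, blue, green, red; 400x640 float32, m along the optical axis (not along the pixel's ray), 0 where there is no reading.
- camera_info(name): a dict with "camera_matrix" (3x3 intrinsics, pixels), "origin" and "attitude" of the camera in the world. Camera axes: x right, y down, z forward; pixel columns grow to the right and rows downward; lengths in m; the calibration is good to about 2 mm. A picture is of the moment at which its call begins. camera_info takes no time and is no camera call.
- ctrl.hand_in(): hands the job in; it is judged then, once.
Trained networks look in the newest picture that a camera, given by its name, has taken for a name from the list of things; names that differ only in an ending like _2 or _b are one class to them, and where a whole thing is asked for, a point or a joint stands for the part that bears it (a point fixed in the world has none). Each returns a list of dicts, best first, with "conf" (0 to 1); they miss things now and then, are a little off and sometimes report something else, mostly with a low value. They report only what shows in the picture. A call takes as long as a camera call.
- finder.boxes_of(camera, query): "location" ([column, row] in pixels, amid what is visible of it).
- finder.cut_out(camera, query): "mask" (400x640 bool, what is visible of it) and "location" ([column, row] in pixels, amid what is visible of it).
- finder.pinpoint(camera, query): "location" ([column, row] in pixels: a listed point, or the origin of a listed thing).
The state is a dict: "time_s": time; "qpos": joint angles; "joint_vel": joint speeds; "tau": joint torques, N m; "ee_pos": TCP position; "eef_rot": TCP orientation; "force": force on the tool from outside, world axes, zero at the start; "moment": the same for the moment, N m; "grip_width": finger opening in m; "grip_force": force on a finger pad.
Only numpy, scipy, OpenCV 4.12 (cv2) and the standard library are available. Lean on these libraries where they do the work, as an engineer would, in place of code of your own. Each camera call takes 0.05 s, during which the arm holds its last target. There are 200 camera calls.

## Working session

There is one attempt and no reset: what is moved stays moved. The work goes in short steps, Python scripts to look and compute and a tool call to move; the robot and the scene stay as the last step left them, time stands still between calls to the robot, and variables do not carry over. Pictures are saved under pics/ and viewed, at most 10 in all, crops included, and the job is handed in when it is done.

Besides the shell and the picture viewer there is one more tool, called after ">>>" in YAML: its name, and indented under it one key for each argument. carry_out: Moves the arm, as the interface text tells. Its arguments: {"type":"object","properties":{"motion":{"type":"array","items":{"type":"array"}},"hand":{"type":"number"},"force":{"type":"number"}},"required":["motion"]}

```bash
mkdir -p pics; ls; cat > h.py <<'E'
import numpy as np, cv2
from station import ctrl, camera, camera_info, finder
from scipy.spatial.transform import Rotation as R
def cam(n):
    i=camera_info(n); K=np.array(i["camera_matrix"]); o=np.array(i["origin"]); a=np.array(i["attitude"])
    A=a if a.shape==(3,3) else R.from_euler('xyz',a).as_matrix()
    return K,o,A
def cloud(n,d):
    K,o,A=cam(n); v,u=np.mgrid[0:400,0:640]
    p=np.stack([(u-K[0,2])/K[0,0]*d,(v-K[1,2])/K[1,1]*d,d],-1)
    P=p@A.T+o; P[d<=0]=np.nan; return P
def ray(n,px,z):
    K,o,A=cam(n); r=A@np.array([(px[0]-K[0,2])/K[0,0],(px[1]-K[1,2])/K[1,1],1]); return o+r*(z-o[2])/r[2]
E
python3 - <<'E'
from h import *
for n in("side","top"):
    print(n,camera_info(n)); p,d=camera(n); cv2.imwrite(f"pics/{n}0.png",p); np.save(n+"0.npy",cloud(n,d))
    for q in("tongs","bolt","track","stop","stand","tray","nut","washer"):
        r=finder.pinpoint(n,q); print(q,[(x["conf"],np.round(x["location"],1)) for x in r[:2]])
s=ctrl.get_obs(); print(s["time_s"],s["ee_pos"],s["eef_rot"])
E
```

```text
pics
side {'camera_matrix': array([[502.96029159,   0.        , 314.0331703 ],
       [  0.        , 502.96029159, 199.11778596],
       [  0.        ,   0.        ,   1.        ]]), 'origin': array([ 0.21904232, -1.11085513,  0.85050134]), 'attitude': array([-2.13734407, -0.00796013, -0.26278147])}
tongs [(0.43, array([356.9, 219.5])), (0.34, array([425.6, 285.9]))]
bolt [(0.46, array([309.7, 282.5]))]
track [(0.56, array([361. , 236.3]))]
stop [(0.65, array([421.4, 288. ]))]
stand [(0.65, array([281.9, 192.2]))]
tray [(0.71, array([321.3, 295.6]))]
nut [(0.53, array([307.7, 311.3]))]
washer [(0.55, array([342.4, 303.4]))]
top {'camera_matrix': array([[514.73054227,   0.        , 321.17678705],
       [  0.        , 514.73054227, 202.24303392],
       [  0.        ,   0.        ,   1.        ]]), 'origin': array([0.37565358, 0.01527169, 1.76795719]), 'attitude': array([-3.03500602,  0.01095976, -1.55079183])}
tongs [(0.69, array([263.7, 224.7]))]
bolt [(0.42, array([390.6, 231.8])), (0.4, array([422.7, 216.2]))]
track [(0.87, array([348.6, 177.3])), (0.25, array([264.2, 224.4]))]
stop [(0.47, array([319.8, 176. ]))]
stand [(0.71, array([266.3, 225.1]))]
tray [(0.78, array([402.2, 230.7]))]
nut [(0.48, array([415.3, 243. ]))]
washer [(0.7, array([387.3, 232.2])), (0.54, array([422.1, 218.3]))]
0.9 [0.24207753 0.49383477 0.20543673] [-3.14155142e+00 -2.04707367e-05  2.68581809e+00]
```

View both.

View pics/top0.png

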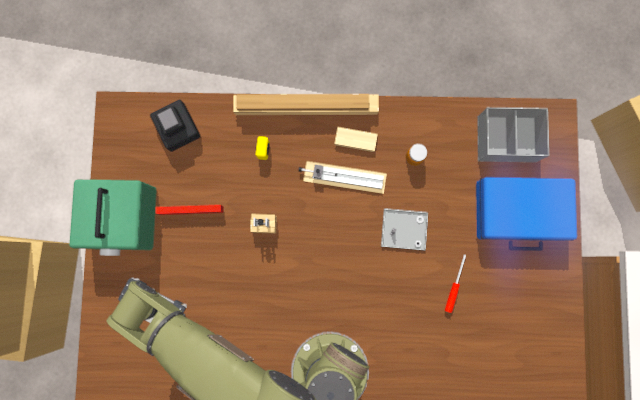

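View pics/side0.png

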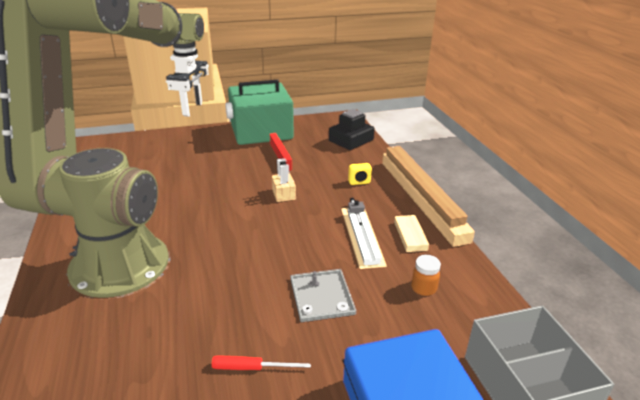

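```bash
python3 - <<'E'
from h import *
T=cv2.imread("pics/top0.png"); S=cv2.imread("pics/side0.png")
z=lambda im,u,v,w,h,f: cv2.resize(im[v:v+h,u:u+w],None,fx=f,fy=f,interpolation=cv2.INTER_CUBIC)
a=z(T,295,155,100,35,4); b=z(T,375,200,60,60,5); c=z(T,243,205,40,60,5)
d=z(S,335,190,60,80,4); e=z(S,285,262,75,60,4); f=z(S,265,150,40,60,4)
M=np.zeros((600,800,3),np.uint8)
x=y=0
for im,(x,y) in zip((a,b,c,d,e,f),((0,0),(0,145),(305,145),(510,145),(0,450-20+ -0) if 0 else (400,0),(0,0))):
    pass
M[0:140,0:400]=a; M[145:445,0:300]=b; M[145:445,305:505]=c; M[145:465,510:750]=d; M[470-25:600,0:300]=e[:155]; M[450:600,305:465]=f[60:210]
cv2.imwrite("pics/crop0.png",M)
for n in("top","side"):
    P=np.load(n+"0.npy")
    for q,(v0,v1,u0,u1),zr in (("track",(150,200,295,395) if n=="top" else (190,275,335,395),(0.018,0.03)),("tray",(200,260,375,435) if n=="top" else (262,325,285,365),(0.008,0.016)),("stand",(205,245,243,283) if n=="top" else (160,205,265,305),(0.045,0.056)),("tongs",(205,245,243,283)if n=="top" else (150,205,265,305),(0.09,0.14)),("bolt",(220,250,380,405)if n=="top" else (265,295,300,330),(0.03,0.05))):
        p=P[v0:v1,u0:u1].reshape(-1,3); p=p[(p[:,2]>zr[0])&(p[:,2]<zr[1])]
        r=cv2.minAreaRect((p[:,:2]*1000).astype(np.float32)) if len(p)>3 else None
        print(n,q,len(p),p.mean(0).round(4) if len(p) else '',np.median(p[:,2]) if len(p) else '',r)
E
```

```text
top track 598 [ 0.6518 -0.0534  0.024 ] 0.023961820053090777 ((696.0292358398438, -32.035308837890625), (290.9612121582031, 128.54139709472656), 82.43550872802734)
top tray 613 [ 0.4756 -0.2507  0.0107] 0.01026444382040026 ((476.6279296875, -247.74832153320312), (201.33885192871094, 201.36790466308594), 0.583663284778595)
top stand 242 [0.484  0.2304 0.0504] 0.050305382999523696 ((485.0437316894531, 232.2093963623047), (79.67645263671875, 59.65918731689453), 88.1902084350586)
top tongs 84 [0.4854 0.2311 0.1113] 0.11371273099919377 ((485.5326232910156, 231.65524291992188), (43.779605865478516, 25.544057846069336), 89.3607406616211)
top bolt 10 [ 0.4674 -0.2073  0.0408] 0.04122252508185087 ((467.7650146484375, -207.35585021972656), (6.9265666007995605, 10.08908748626709), 3.947483777999878)
side track 651 [ 0.6512 -0.0605  0.0233] 0.02341854315098013 ((656.9287719726562, -26.085342407226562), (296.3329162597656, 44.78822326660156), 82.04959106445312)
side tray 507 [ 0.4743 -0.259   0.0112] 0.0112517333973422 ((511.7225341796875, -241.89324951171875), (172.33148193359375, 197.16448974609375), 86.06743621826172)
side stand 191 [0.4843 0.2212 0.0493] 0.04928668625445343 ((486.8792419433594, 228.77259826660156), (83.4032211303711, 59.66856002807617), 89.31522369384766)
side tongs 118 [0.4855 0.2235 0.1065] 0.10826197535258503 ((486.6759033203125, 229.62774658203125), (55.70322036743164, 25.18256950378418), 89.77615356445312)
side bolt 26 [ 0.4689 -0.2111  0.0377] 0.03711374076500107 ((469.16033935546875, -210.33457946777344), (10.611245155334473, 7.412211894989014), 74.8084487915039)
```

View pics/crop0.png

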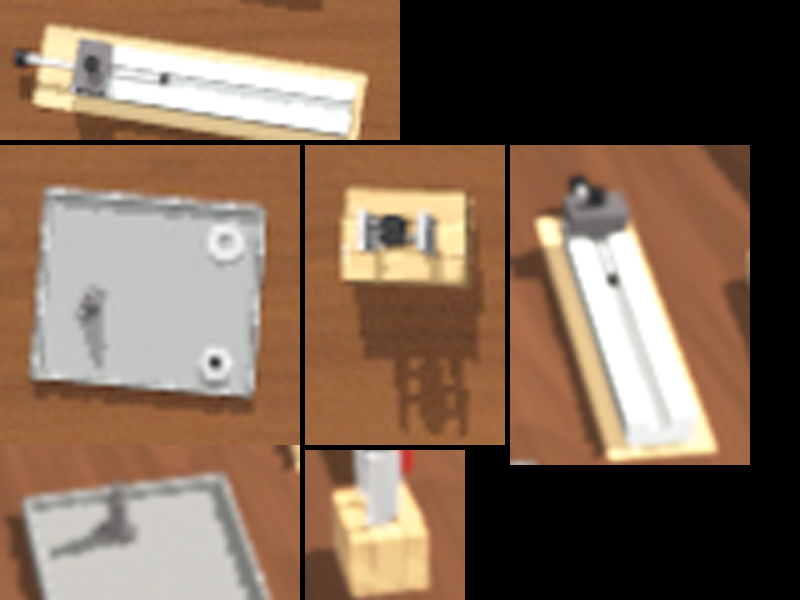

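```bash
cat >> h.py <<'E'
def rect(n,im,c,th,L,W,z,s=0.0005):
    "image of plane z, rows = along-dir th (L), columns = left of it (W); returns img,(x along),(y left)"
    K,o,A=cam(n); xs=np.arange(-L,L,s); ys=np.arange(-W,W,s)
    X,Y=np.meshgrid(xs,ys,indexing='ij'); ct,st=np.cos(th),np.sin(th)
    P=np.stack([c[0]+X*ct-Y*st,c[1]+X*st+Y*ct,np.full_like(X,z)],-1)
    q=(P-o)@A; u=q[...,0]/q[...,2]*K[0,0]+K[0,2]; v=q[...,1]/q[...,2]*K[1,1]+K[1,2]
    return cv2.remap(im,u.astype(np.float32),v.astype(np.float32),cv2.INTER_CUBIC),xs,ys
E
python3 - <<'E'
from h import *
c=(0.645,-0.05); 
from scipy.ndimage import gaussian_filter1d as g
for n in("top","side"):
    im=cv2.imread(f"pics/{n}0.png")
    best=None
    for a in np.arange(76,90,0.25):
        r,xs,ys=rect(n,im,c,np.radians(a),0.18,0.05,0.024)
        sub=r[(xs>-0.09)&(xs<0.0)].astype(float)
        pr=sub.min(2).mean(0); G=g(pr,2,order=1); sc=(G**2).sum()
        if best is None or sc>best[0]: best=(sc,a,pr,G)
    sc,a,pr,G=best; 
    print(n,a,'edges',ys[G.argmax()]*1e3,ys[G.argmin()]*1e3); print(np.round(pr[::4]).astype(int)); print((ys[::4]*1e3)[:3])
    r,xs,ys=rect(n,im,c,np.radians(a),0.18,0.05,0.024)
    cv2.imwrite(f"r_{n}.png",r)
a=cv2.imread("r_top.png");b=cv2.imread("r_side.png"); M=np.vstack([cv2.rotate(a,0),cv2.rotate(b,0)]) 
cv2.imwrite("pics/rect.png",M)
for n in("top","side"):
    P=np.load(n+"0.npy"); p=P.reshape(-1,3); m=(abs(p[:,0]-.468)<.03)&(abs(p[:,1]+.208)<.03)
    f=p[m&(p[:,2]>.0075)&(p[:,2]<.013)]; s=p[m&(p[:,2]>.016)]; e=p[m&(p[:,2]>.036)]
    print(n,'foot',len(f),(f*1e3).round(0).tolist()[:40]); print(' shank',(s.mean(0)*1e3).round(1),len(s),'end',(e.mean(0)*1e3).round(1),e[:,2].max())
E
```

```text
top 82.0 edges -39.49999999999999 15.000000000000055
[ 64  64  61  64  82 117 155 179 191 207 233 251 255 255 255 255 255 247
 217 202 213 221 226 238 249 254 255 255 255 255 255 252 215 150 127 140
 149 150 149 142 114  71  43  42  46  50  57  62  63  63]
[-50. -48. -46.]
side 82.25 edges -34.499999999999986 16.500000000000057
[ 68  68  69  69  68  70  86 124 180 231 254 255 255 255 255 255 255 255
 243 221 213 217 225 239 252 255 255 255 255 255 255 255 250 206 152 133
 139 145 147 147 145 133 107  75  51  43  46  54  62  68]
[-50. -48. -46.]
top foot 78 [[496.0, -181.0, 8.0], [496.0, -185.0, 9.0], [496.0, -195.0, 12.0], [497.0, -212.0, 9.0], [497.0, -219.0, 8.0], [497.0, -229.0, 12.0], [494.0, -226.0, 8.0], [494.0, -235.0, 11.0], [489.0, -195.0, 11.0], [490.0, -198.0, 8.0], [490.0, -201.0, 12.0], [490.0, -205.0, 9.0], [490.0, -212.0, 10.0], [490.0, -226.0, 8.0], [490.0, -232.0, 9.0], [486.0, -195.0, 8.0], [486.0, -215.0, 11.0], [487.0, -222.0, 10.0], [483.0, -188.0, 8.0], [483.0, -219.0, 9.0], [483.0, -225.0, 11.0], [484.0, -236.0, 8.0], [479.0, -181.0, 8.0], [480.0, -208.0, 10.0]
[... 515 characters left out ...]
, 10.0], [471.0, -181.0, 9.0], [461.0, -189.0, 8.0], [461.0, -200.0, 11.0], [463.0, -200.0, 10.0], [462.0, -205.0, 11.0], [477.0, -206.0, 9.0], [479.0, -208.0, 10.0], [459.0, -206.0, 10.0], [461.0, -208.0, 11.0], [463.0, -209.0, 11.0], [465.0, -211.0, 13.0], [468.0, -211.0, 12.0], [473.0, -213.0, 13.0], [475.0, -213.0, 12.0], [479.0, -209.0, 8.0], [481.0, -211.0, 9.0], [458.0, -210.0, 10.0], [460.0, -212.0, 12.0], [465.0, -211.0, 9.0], [468.0, -212.0, 10.0], [469.0, -216.0, 13.0], [479.0, -216.0, 10.0], [465.0, -213.0, 8.0], [467.0, -214.0, 8.0], [470.0, -214.0, 8.0], [471.0, -218.0, 11.0], [477.0, -216.0, 8.0]]
 shank [ 468.4 -211.9   31.5] 44 end [ 469.1 -210.    41. ] 0.047053020366087495
```

View pics/rect.png

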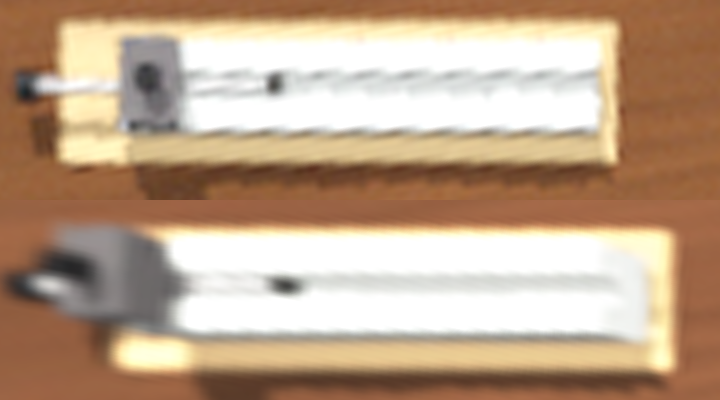

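```bash
cat >> h.py <<'E'
def go(p,yaw,c=None):
    "fractions from commanded pose c=(x,y,z,yaw) to p,yaw (tool down)"
    s=ctrl.get_obs(); 
    if c is None: c=list(s["ee_pos"])+[s["eef_rot"][2]]
    t=c[3]; d=np.array(p)-np.array(c[:3]); 
    f=np.array([np.cos(t)*d[0]+np.sin(t)*d[1], np.sin(t)*d[0]-np.cos(t)*d[1], -d[2]])/0.2
    w=-((yaw-t+np.pi)%(2*np.pi)-np.pi)/(2*np.pi)
    print("frac",f.round(4).tolist(),"turn",round(w,4),"t",s["time_s"])
E
python3 - <<'E'
from h import *
M=[]
for n in("top","side"):
    im=cv2.imread(f"pics/{n}0.png"); r,xs,ys=rect(n,im,(.468,-.209),0,0.035,0.035,0.011,0.0002); 
    M.append(r)   # rows +x down, cols +y right
    K,o,A=cam(n); print(n,"cam dir at bolt",((np.array([.468,-.209,0])-o)/abs(.468-o[0])).round(2))
cv2.imwrite("pics/bolt.png",np.hstack(M))
go((.364,.362,.205),2.9); go((.486,.2306,.205),3.1416)
E
```

```text
top cam dir at bolt [  1.    -2.43 -19.14]
side cam dir at bolt [ 1.    3.62 -3.42]
frac [-0.8375, -0.3236, 0.0022] turn -0.0341 t 0.9
frac [-1.6744, -0.645, 0.0022] turn -0.0725 t 0.9
```

View pics/bolt.png

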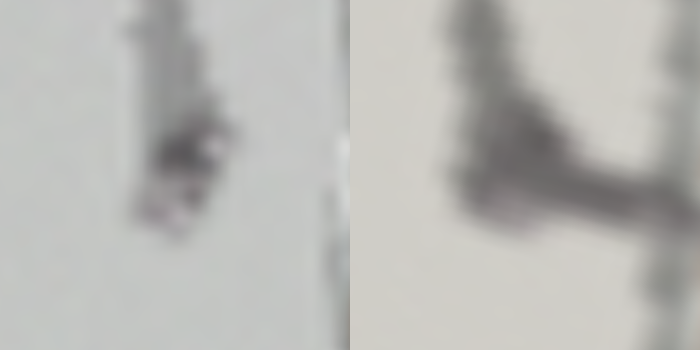

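>>> carry_out:
  motion:
    - [[-0.1,-0.04,0],-0.005]
    - [[-0.25,-0.1,0],-0.01]
    - [[-0.4,-0.16,0],-0.015]
    - [[-0.55,-0.215,0],-0.02]
    - [[-0.7,-0.27,0],-0.03]
    - [[-0.8,-0.31,0],-0.04]
    - [[-0.84,-0.323,0],-0.05]
    - [[-0.84,-0.323,0],-0.0725]
  hand: -1
  force: 6

```text
time_s: 1.7
ee_pos: [0.3654, 0.361, 0.2055]
eef_rot: [-3.142, 0.0, -3.141]
force: [-0.7, 0.3, -0.3]
grip_width: 0.0935
grip_force: 0.0
```

```bash
python3 -c "
from h import *
s=ctrl.get_obs();print(s['ee_pos'],s['eef_rot'],s['qpos'],s['force'])
go((.486,.2306,.205),3.1416); go((.486,.2306,.067),3.1416)"
```

```text
[0.36538391 0.36097967 0.20549313] [-3.14152807e+00  1.25645063e-04 -3.14058444e+00] [ 7.08085370e-01  2.18793242e-01  1.62290345e+00 -1.35673849e-04
  1.29984239e+00 -8.63682857e-01] [-0.67471706  0.2666802  -0.31341043]
frac [-0.6024, -0.6525, 0.0025] turn 0.0002 t 1.7
frac [-0.6024, -0.6525, 0.6925] turn 0.0002 t 1.7
```

>>> carry_out:
  motion:
    - [[-0.12,-0.13,0],0]
    - [[-0.27,-0.29,0],0]
    - [[-0.42,-0.45,0],0]
    - [[-0.54,-0.58,0],0]
    - [[-0.6,-0.645,0],0]
    - [[-0.603,-0.653,0.05],0]
    - [[-0.603,-0.653,0.2],0]
    - [[-0.603,-0.653,0.35],0]
    - [[-0.603,-0.653,0.5],0]
    - [[-0.603,-0.653,0.63],0]
    - [[-0.603,-0.653,0.69],0]
    - [[-0.603,-0.653,0.692],0]

```text
time_s: 2.9
ee_pos: [0.4839, 0.2315, 0.0657]
eef_rot: [-3.141, -0.003, -3.141]
force: [1.2, -0.0, 0.2]
grip_width: 0.0943
grip_force: 0.0
```

>>> carry_out:
  motion:
    - [[0,0,0],0]
    - [[0,0,0],0]
    - [[0,0,0],0]
    - [[0,0,0],0]
    - [[0,0,0],0]
    - [[0,0,0],0]
    - [[0,0,0],0]
    - [[0,0,0],0]
  hand: 0.15
  force: 12

```text
time_s: 3.7
ee_pos: [0.4851, 0.2312, 0.0671]
eef_rot: [-3.141, -0.0, 3.141]
force: [-0.2, -1.4, 1.1]
grip_width: 0.0402
grip_force: 3.5
```

>>> carry_out:
  motion:
    - [[0,0,-0.08],0]
    - [[0,0,-0.2],0]
    - [[0,0,-0.32],0]
    - [[0,0,-0.42],0]
    - [[0,-0.06,-0.46],0]
    - [[0,-0.2,-0.46],0.01]
    - [[0,-0.36,-0.46],0.02]
    - [[0,-0.52,-0.46],0.035]
    - [[0,-0.68,-0.46],0.05]
    - [[0,-0.82,-0.46],0.065]
    - [[0,-0.94,-0.46],0.075]
    - [[0,-1,-0.46],0.075]

```text
time_s: 4.9
ee_pos: [0.4845, 0.0292, 0.1584]
eef_rot: [-3.141, -0.001, 2.667]
force: [0.2, -0.2, 0.2]
grip_width: 0.0398
grip_force: 3.0
```

```bash
python3 -c "
from h import *
s=ctrl.get_obs();print(s['ee_pos'],s['eef_rot'],s['grip_width'])
c=(.4851,.0312,.159,3.1416-.075*2*np.pi)
go((.468,-.15,.159),c[3],c);go((.468,-.2085,.159),c[3],c); go((.468,-.2085,.074),c[3],c)"
```

```text
[0.4844694 0.0291536 0.1583995] [-3.14093878e+00 -8.12727871e-04  2.66743804e+00] 0.03983279718376911
frac [-0.3351, -0.8461, -0.0] turn -0.0 t 4.9
frac [-0.4679, -1.1067, -0.0] turn -0.0 t 4.9
frac [-0.4679, -1.1067, 0.425] turn -0.0 t 4.9
```

>>> carry_out:
  motion:
    - [[-0.06,-0.14,0],0]
    - [[-0.13,-0.3,0],0]
    - [[-0.2,-0.46,0],0]
    - [[-0.27,-0.62,0],0]
    - [[-0.34,-0.78,0],0]
    - [[-0.39,-0.9,0],0]
    - [[-0.42,-0.97,0],0]
    - [[-0.43,-1,0],0]
    - [[-0.43,-1,0],0]

```text
time_s: 5.8
ee_pos: [0.4707, -0.1859, 0.1588]
eef_rot: [3.142, -0.001, 2.67]
force: [0.2, 0.8, -1.0]
grip_width: 0.04
grip_force: 3.0
```

```bash
python3 - <<'E'
from h import *
s=ctrl.get_obs();print(s['ee_pos'],s['eef_rot'])
p,d=camera("side"); cv2.imwrite("pics/s1.png",p)
P=cloud("side",d)
cv2.imwrite("pics/s1c.png",cv2.resize(p[190:330,270:390],None,fx=5,fy=4*1.0,interpolation=cv2.INTER_CUBIC))
t=2.6703; c=(.4851-.2*(.43*np.cos(t)+1*np.sin(t)),.0312+.2*(-.43*np.sin(t)+np.cos(t)),.159,t); print(c)
go((.468,-.2085,.074),t,c)
E
```

```text
[ 0.47066213 -0.18588309  0.15875934] [ 3.14151977e+00 -5.82844884e-04  2.67037284e+00]
(np.float64(0.4709167830555567), np.float64(-0.18604372570250874), 0.159, 2.6703)
frac [-0.038, -0.1067, 0.425] turn -0.0 t 5.85
```

View pics/s1c.png

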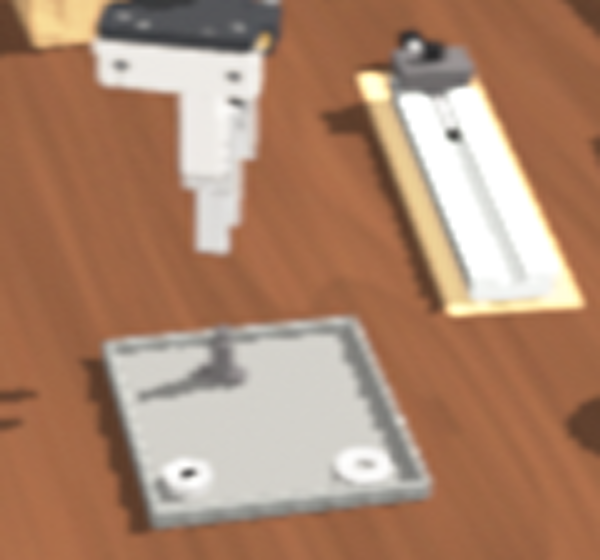

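```bash
cat >> h.py <<'E'
def proj(n,P):
    K,o,A=cam(n); q=(np.atleast_2d(P)-o)@A; return np.c_[q[:,0]/q[:,2]*K[0,0]+K[0,2],q[:,1]/q[:,2]*K[1,1]+K[1,2]]
E
python3 - <<'E'
from h import *
s=ctrl.get_obs(); t=2.6703; tx=np.array([np.cos(t),np.sin(t),0]); ty=np.array([np.sin(t),-np.cos(t),0])
o=np.array([*s['ee_pos'][:2],s['ee_pos'][2]-.059])
im=cv2.imread("pics/s1.png"); f=4; C=cv2.resize(im[215:300,280:355],None,fx=8,fy=8,interpolation=cv2.INTER_CUBIC)
def poly(P,col):
    q=((proj("side",P)-[280,215]+.5)*8).astype(int); cv2.polylines(C,[q.reshape(-1,1,2)],True,col,1)
j=o-16*ty/1e3; poly([j-.007*tx,j+.007*tx,j+.007*tx+[0,0,.048],j-.007*tx+[0,0,.048]],(0,0,255))
b=np.array([.468,-.2085,.011]); poly([b+.012*a*tx+.0055*e*ty for a,e in((1,1),(1,-1),(-1,-1),(-1,1))],(0,255,0))
T=b+[0,0,.033]; poly([T+.004*(np.cos(k)*tx+np.sin(k)*ty) for k in np.linspace(0,6.28,12)],(255,0,0))
cv2.imwrite("pics/s1o.png",C[:,:600])
E
```

```text
(no output)
```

View pics/s1o.png

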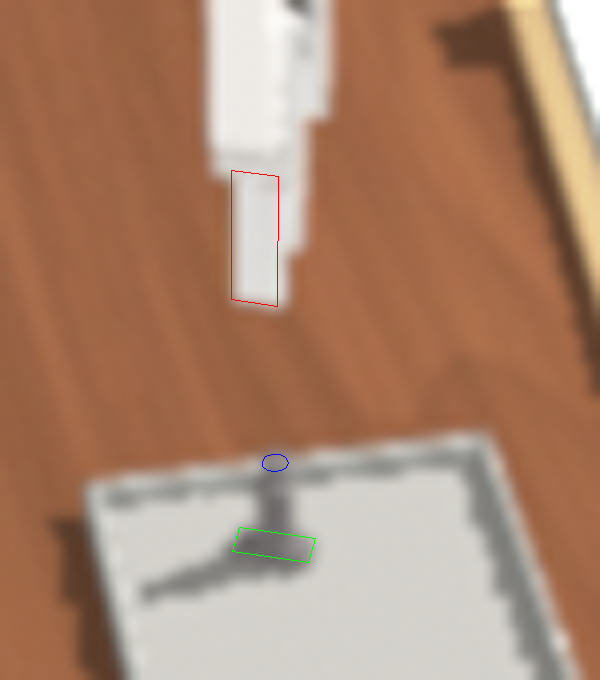

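>>> carry_out:
  motion:
    - [[-0.02,-0.06,0],0]
    - [[-0.038,-0.107,0.02],0]
    - [[-0.038,-0.107,0.1],0]
    - [[-0.038,-0.107,0.2],0]
    - [[-0.038,-0.107,0.3],0]
    - [[-0.038,-0.107,0.36],0]
    - [[-0.038,-0.107,0.4],0]
    - [[-0.038,-0.107,0.42],0]
    - [[-0.038,-0.107,0.425],0]
    - [[-0.038,-0.107,0.425],0]

```text
time_s: 6.85
ee_pos: [0.4681, -0.2087, 0.0745]
eef_rot: [-3.142, 0.001, 2.67]
force: [-0.1, -0.3, -0.6]
grip_width: 0.0395
grip_force: 3.0
```

>>> carry_out:
  motion:
    - [[0,0,0],0]
    - [[0,0,0],0]
    - [[0,0,0],0]
    - [[0,0,0],0]
    - [[0,0,0],0]
    - [[0,0,0],0]
    - [[0,0,0],0]
    - [[0,0,0],0]
  hand: 0.5
  force: 20

```text
time_s: 7.65
ee_pos: [0.4681, -0.2086, 0.0745]
eef_rot: [-3.142, 0.001, 2.67]
force: [-0.2, 0.2, 6.1]
grip_width: 0.0267
grip_force: 20.0
```

>>> carry_out:
  motion:
    - [[0,0,-0.02],0]
    - [[0,0,-0.05],0]
    - [[0,0,-0.1],0]
    - [[0,0,-0.18],0]
    - [[0,0,-0.27],0]
    - [[0,0,-0.35],0]
    - [[0,0,-0.4],0]
    - [[0,0,-0.4],0]
    - [[0,0,-0.4],0]

```text
time_s: 8.55
ee_pos: [0.4676, -0.2084, 0.1537]
eef_rot: [-3.142, -0.0, 2.67]
force: [-0.6, -0.2, -1.8]
grip_width: 0.0267
grip_force: 20.0
```

```bash
python3 - <<'E'
from h import *
s=ctrl.get_obs();print(s['ee_pos'],s['force'],s['grip_width'],s['grip_force'])
p,d=camera("side"); cv2.imwrite("pics/s2.png",p)
t=2.6703; tx=np.array([np.cos(t),np.sin(t),0]); ty=np.array([np.sin(t),-np.cos(t),0])
o=np.array([*s['ee_pos'][:2],s['ee_pos'][2]-.059])
q=proj("side",o)[0].astype(int); u,v=q[0]-35,q[1]-45
C=cv2.resize(p[v:v+75,u:u+70],None,fx=8,fy=8,interpolation=cv2.INTER_CUBIC)
def poly(P,col):
    q=((proj("side",P)-[u,v]+.5)*8).astype(int); cv2.polylines(C,[q.reshape(-1,1,2)],True,col,1)
b=o-[0,0,.011-.007]; poly([b+.012*a*tx+.0055*e*ty for a,e in((1,1),(1,-1),(-1,-1),(-1,1))],(0,255,0))
b=o-[0,0,.011]; poly([b+.012*a*tx+.0055*e*ty for a,e in((1,1),(1,-1),(-1,-1),(-1,1))],(0,255,0))
cv2.imwrite("pics/s2o.png",C)
E
```

```text
[ 0.46763607 -0.20842264  0.15369241] [-0.59536431 -0.20641579 -1.83474488] 0.026678312316153575 19.993436336517334
```

View pics/s2o.png

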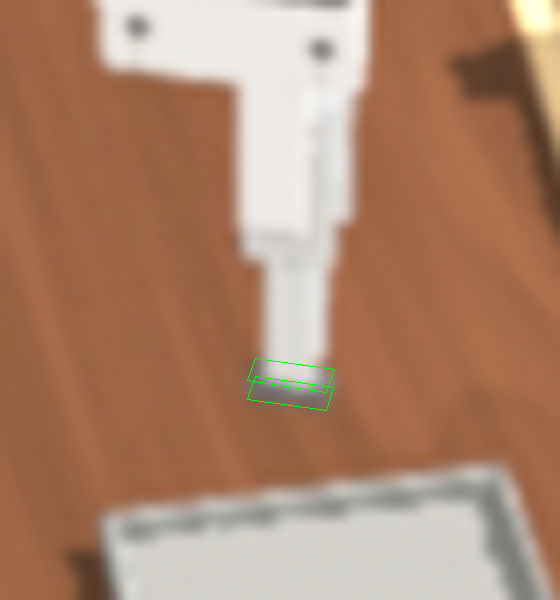

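```bash
cat > fit.py <<'E'
from h import *
from scipy.optimize import minimize
c0=np.array((.645,-.05)); zs=np.arange(.027,-.001,-.00025)
def fit(n,D):
    K,o,A=cam(n); v,u=np.mgrid[150:275,295:395]; u=u.ravel();v=v.ravel()
    r=np.stack([(u-K[0,2])/K[0,0],(v-K[1,2])/K[1,1],np.ones(len(u))],-1)@A.T   # depth-scaled
    d=D[v,u]; P=o+r*d[:,None]
    # region by hit on z=.02 : along in (-.09,.0), lateral within .04
    def frame(Q,c,th): 
        e=Q[...,:2]-c0; return e@[np.cos(th),np.sin(th)], e@[-np.sin(th),np.cos(th)]-c
    H=o+r*((.02-o[2])/r[:,2])[:,None]; a,l=frame(H,0,np.radians(82)); m=(a>-.09)&(a<-.005)&(abs(l+.0065)<.032)&(d>0)
    r,d,P=r[m],d[m],P[m]
    def cost(p,hb,full=False):
        c,th,dz=p; t=(zs[:,None]-o[2])/r[:,2]; Q=o+r*t[...,None]; _,y=frame(Q,c/1e3,np.radians(th)); y=abs(y)
        h=np.where(y<.0068,.014,np.where(y<.022,.024,hb))+dz/1e3
        k=(Q[...,2]<=h).argmax(0); z=zs[k]; e=(P[:,2]-z)*1e3
        return np.minimum(abs(e),5).mean()
    best=None
    for hb in (0,.004,.008,.01,.012):
        for c in np.arange(-10,-2,.5):
            v=cost((c,82,0),hb)
            if best is None or v<best[0]: best=(v,c,hb)
    hb=best[2]
    R_=minimize(lambda p:cost(p,hb),(best[1],82,0),method="Nelder-Mead",options=dict(initial_simplex=[(best[1],82,0),(best[1]+1,82,0),(best[1],83,0),(best[1],82,.7)],xatol=.02,fatol=1e-4))
    prof=[round(cost((c,R_.x[1],R_.x[2]),hb),3) for c in np.arange(-10,-2,.5)]
    return R_.x.round(2),hb,len(d),R_.fun,prof
E
python3 - <<'E'
from fit import *
for n in("side","top"):
    f=[camera(n)[1] for _ in range(4)]
    D=np.median(f,0) 
    print(n,fit(n,D)); print('  single',fit(n,f[0])[:2], 'noise',np.std(f,0)[180,340:350].round(4))
    np.save(n+"D.npy",D)
E
```

```text
side (array([-8.78, 81.95,  0.37]), 0, 449, np.float64(1.0057740369889756), [np.float64(1.566), np.float64(1.284), np.float64(1.048), np.float64(1.044), np.float64(1.321), np.float64(1.571), np.float64(1.808), np.float64(1.951), np.float64(2.085), np.float64(2.211), np.float64(2.333), np.float64(2.483), np.float64(2.561), np.float64(2.696), np.float64(2.795), np.float64(2.955)])
  single (array([-8.64, 82.18, -0.43]), 0.004) noise [0.006  0.0012 0.004  0.0036 0.0052 0.0014 0.0019 0.0023 0.0025 0.0008]
top (array([-7.15, 81.93,  0.77]), 0.004, 457, np.float64(1.9853197424327922), [np.float64(2.606), np.float64(2.515), np.float64(2.432), np.float64(2.349), np.float64(2.237), np.float64(2.07), np.float64(1.998), np.float64(2.13), np.float64(2.261), np.float64(2.367), np.float64(2.477), np.float64(2.565), np.float64(2.646), np.float64(2.742), np.float64(2.849), np.float64(2.945)])
  single (array([-7.03, 82.07,  0.62]), 0.004) noise [3.100e-03 1.900e-03 1.800e-03 4.400e-03 4.400e-03 3.100e-03 7.622e-01
 2.300e-03 4.000e-04 2.000e-03]
```

```bash
python3 - <<'E'
from h import *
s=ctrl.get_obs(); t=s["eef_rot"][2]; tx=np.array([np.cos(t),np.sin(t),0]); ty=np.array([np.sin(t),-np.cos(t),0])
o=np.array([*s['ee_pos'][:2],s['ee_pos'][2]-.059]); D=np.load("sideD.npy"); im=cv2.imread("pics/s2.png").astype(float)
for name,z,w,y0,y1 in(("jaw",.012,.007,.005,.010),("jaw",.025,.007,.005,.010),("jaw",.035,.007,.005,.010),("handle",.052,.013,.009,.0135),("handle",.055,.013,.009,.0135)):
    c=[o+a*w*tx+b*ty*yy+[0,0,z] for a in(-1,1) for b in (-1,1) for yy in(y0,y1)]
    q=proj("side",c); near=proj("side",[o+a*w*tx-ty*y1+[0,0,z] for a in(-1,1)])
    v=int(round(near[:,1].mean())); u0=int(q[:,0].min())-6
    print(name,z,'row',v,'pred near face',near[:,0].round(2),'all',q[:,0].min().round(2),q[:,0].max().round(2),'u0',u0)
    print('  depth',(D[v,u0:u0+26]).round(2).tolist()); print('  grey',im[v,u0:u0+26].min(-1).astype(int).tolist())
E
```

```text
jaw 0.012 row 255 pred near face [316.02 310.19] all 310.19 317.74 u0 304
  depth [1.350000023841858, 1.350000023841858, 1.350000023841858, 1.350000023841858, 1.350000023841858, 1.350000023841858, 1.350000023841858, 1.350000023841858, 1.1799999475479126, 1.1799999475479126, 1.1799999475479126, 1.1799999475479126, 1.1799999475479126, 1.1799999475479126, 1.2000000476837158, 1.350000023841858, 1.350000023841858, 1.350000023841858, 1.350000023841858, 1.350000023841858, 1.350000023841858, 1.350000023841858, 1.350000023841858, 1.350000023841858, 1.350000023841858, 1.350000023841858]
  grey [67, 68, 67, 65, 65, 72, 111, 172, 211, 217, 215, 215, 213, 198, 151, 92, 70, 74, 73, 75, 73, 75, 72, 69, 70, 71]
jaw 0.025 row 250 pred near face [316.08 310.21] all 310.21 317.8 u0 304
  depth [1.3700000047683716, 1.3700000047683716, 1.3700000047683716, 1.3700000047683716, 1.3700000047683716, 1.3700000047683716, 1.3700000047683716, 1.3700000047683716, 1.1699999570846558, 1.1699999570846558, 1.1699999570846558, 1.1699999570846558, 1.1699999570846558, 1.1699999570846558, 1.190000057220459, 1.370000004768
[... 1762 characters left out ...]
le 0.055 row 241 pred near face [318.46 307.39] all 307.39 320.77 u0 301
  depth [1.399999976158142, 1.399999976158142, 1.399999976158142, 1.399999976158142, 1.399999976158142, 1.399999976158142, 1.399999976158142, 1.399999976158142, 1.149999976158142, 1.159999966621399, 1.149999976158142, 1.149999976158142, 1.149999976158142, 1.149999976158142, 1.149999976158142, 1.149999976158142, 1.149999976158142, 1.149999976158142, 1.149999976158142, 1.399999976158142, 1.399999976158142, 1.399999976158142, 1.399999976158142, 1.399999976158142, 1.399999976158142, 1.399999976158142]
  grey [66, 66, 67, 67, 69, 67, 93, 160, 204, 207, 204, 203, 202, 201, 204, 205, 207, 211, 181, 117, 73, 69, 70, 71, 71, 69]
```

```bash
python3 - <<'E'
from h import *
c=(.468,-.2085,.154,2.6703)
def tr(a,l,z): th=np.radians(82); return (.645+a*np.cos(th)-l*np.sin(th),-.05+a*np.sin(th)+l*np.cos(th),z)
print(tr(-.02,-.0071,.099)); go(tr(-.02,-.0071,.154),np.radians(82),c)
E
```

```text
(np.float64(0.6492474412688638), np.float64(-0.07079349039164788), 0.099)
frac [-0.4948, 1.0249, -0.0] turn 0.1972 t 9.0
```

>>> carry_out:
  motion:
    - [[-0.03,0.06,0],0.015]
    - [[-0.08,0.17,0],0.033]
    - [[-0.14,0.29,0],0.053]
    - [[-0.2,0.42,0],0.073]
    - [[-0.26,0.55,0],0.093]
    - [[-0.32,0.68,0],0.113]
    - [[-0.38,0.79,0],0.133]
    - [[-0.43,0.88,0],0.153]
    - [[-0.46,0.94,0],0.173]
    - [[-0.48,0.98,0],0.19]
    - [[-0.49,1,0],0.197]
    - [[-0.495,1,0],0.1972]

```text
time_s: 10.2
ee_pos: [0.6471, -0.0749, 0.1536]
eef_rot: [-3.141, -0.0, 1.431]
force: [0.4, -0.2, -1.4]
grip_width: 0.0272
grip_force: 20.0
```

```bash
cat >> h.py <<'E'
def tr(a,l,z): th=np.radians(82); return (.645+a*np.cos(th)-l*np.sin(th),-.05+a*np.sin(th)+l*np.cos(th),z)
def cmd(c,f,w):
    t=c[3]; f=np.array(f)*.2; return (c[0]+np.cos(t)*f[0]+np.sin(t)*f[1],c[1]+np.sin(t)*f[0]-np.cos(t)*f[1],c[2]-f[2],t-w*2*np.pi)
E
python3 - <<'E'
from h import *
s=ctrl.get_obs(); print(s['ee_pos'],s['eef_rot'],s['force'])
c=cmd((.468,-.2085,.154,2.6703),(-.495,1,0),.1972); print(c)
go(tr(-.02,-.0071,.099),np.radians(82),c)
E
```

```text
[ 0.64708889 -0.07486527  0.15363875] [-3.14111091e+00 -3.10464124e-05  1.43104637e+00] [ 0.37877437 -0.18278613 -1.43943361]
(np.float64(0.6470149088468555), np.float64(-0.07525337748913855), np.float64(0.154), 1.4312558574241858)
frac [0.0236, 0.008, 0.275] turn 0.0 t 10.2
```

>>> carry_out:
  motion:
    - [[0.01,0.004,0.05],0]
    - [[0.0236,0.008,0.12],0]
    - [[0.0236,0.008,0.19],0]
    - [[0.0236,0.008,0.24],0]
    - [[0.0236,0.008,0.27],0]
    - [[0.0236,0.008,0.275],0]
    - [[0.0236,0.008,0.275],0]
    - [[0.0236,0.008,0.275],0]

```text
time_s: 11.0
ee_pos: [0.6494, -0.0709, 0.0997]
eef_rot: [3.141, 0.0, 1.431]
force: [-0.4, -0.5, -2.0]
grip_width: 0.0272
grip_force: 20.0
```

```bash
python3 - <<'E'
from h import *
s=ctrl.get_obs(); print(s['ee_pos'],s['eef_rot'],s['force'])
p,_=camera("side"); cv2.imwrite("pics/s3.png",p)
t=s['eef_rot'][2]; tx=np.array([np.cos(t),np.sin(t),0]); ty=np.array([np.sin(t),-np.cos(t),0])
o=np.array([*s['ee_pos'][:2],s['ee_pos'][2]-.059])
q=proj("side",o)[0].astype(int); u,v=q[0]-40,q[1]-40
C=cv2.resize(p[v:v+70,u:u+80],None,fx=8,fy=8,interpolation=cv2.INTER_CUBIC)
def poly(P,col,cl=True):
    q=((proj("side",P)-[u,v]+.5)*8).astype(int); cv2.polylines(C,[q.reshape(-1,1,2)],cl,col,1)
b=o-[0,0,.011]; poly([b+.012*a*tx+.0055*e*ty for a,e in((1,1),(1,-1),(-1,-1),(-1,1))],(0,255,0))
j=o-.010*ty; poly([j-.007*tx,j+.007*tx,j+.007*tx+[0,0,.048],j-.007*tx+[0,0,.048]],(0,0,255))
for w in(-.022,-.0068,.0068,.022): poly([tr(-.12,-.0071+w,.024),tr(.08,-.0071+w,.024)],(255,0,0),False)
cv2.imwrite("pics/s3o.png",C)
E
```

```text
[ 0.64939574 -0.07092799  0.09966219] [3.14062273e+00 5.20583517e-05 1.43105272e+00] [-0.44459111 -0.52272139 -1.97787258]
```

View pics/s3o.png

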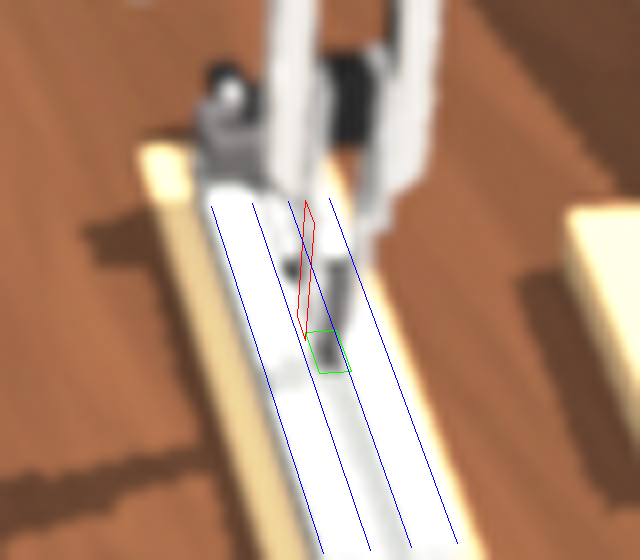

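>>> carry_out:
  motion:
    - [[0,0,0.008],0]
    - [[0,0,0.016],0]
    - [[0,0,0.02],0]
    - [[0,0,0.024],0]
    - [[0,0,0.028],0]
    - [[0,0,0.032],0]
    - [[0,0,0.036],0]
    - [[0,0,0.036],0]

```text
time_s: 11.85
ee_pos: [0.6492, -0.0708, 0.0918]
eef_rot: [3.141, 0.0, 1.431]
force: [2.0, -0.0, -2.7]
grip_width: 0.0273
grip_force: 20.0
```

>>> carry_out:
  motion:
    - [[0,0.001,0.004],0]
    - [[0,0.002,0.008],0]
    - [[0,0.002,0.012],0]
    - [[0,0.002,0.016],0]
    - [[0,0.002,0.02],0]
    - [[0,0.002,0.02],0]

```text
time_s: 12.45
ee_pos: [0.6495, -0.0709, 0.0877]
eef_rot: [-3.141, 0.0, 1.431]
force: [-0.3, -0.6, -1.9]
grip_width: 0.0269
grip_force: 20.0
```

>>> carry_out:
  motion:
    - [[0,0,0.004],0]
    - [[0,0,0.008],0]
    - [[0,0,0.011],0]
    - [[0,0,0.013],0]
    - [[0,0,0.015],0]
    - [[0,0,0.015],0]

```text
time_s: 13.05
ee_pos: [0.6495, -0.0709, 0.0848]
eef_rot: [-3.141, -0.0, 1.431]
force: [1.1, -0.2, -2.0]
grip_width: 0.027
grip_force: 20.0
```

>>> carry_out:
  motion:
    - [[0,0,0.001],0]
    - [[0,0,0.002],0]
    - [[0,0,0.003],0]
    - [[0,0,0.004],0]
    - [[0,0,0.004],0]

```text
time_s: 13.55
ee_pos: [0.6497, -0.0709, 0.0846]
eef_rot: [3.141, 0.0, 1.431]
force: [-1.8, 0.6, 4.2]
grip_width: 0.0275
grip_force: 20.0
```

>>> carry_out:
  motion:
    - [[0,0,-0.0015],0]
    - [[0.01,0,-0.0015],0]
    - [[0.023,0,-0.0015],0]
    - [[0.036,0,-0.0015],0]
    - [[0.049,0,-0.0015],0]
    - [[0.062,0,-0.0015],0]
    - [[0.075,0,-0.0015],0]
    - [[0.088,0,-0.0015],0]
    - [[0.101,0,-0.0015],0]
    - [[0.114,0,-0.0015],0]
    - [[0.125,0,-0.0015],0]
    - [[0.13,0,-0.0015],0]

```text
time_s: 14.75
ee_pos: [0.6531, -0.0448, 0.0842]
eef_rot: [-3.141, -0.0, 1.431]
force: [-1.0, -1.5, 1.3]
grip_width: 0.027
grip_force: 20.0
```

>>> carry_out:
  motion:
    - [[0.006,0,0],0]
    - [[0.012,0,0],0]
    - [[0.018,0,0],0]
    - [[0.024,0,0],0]
    - [[0.03,0,0],0]
    - [[0.036,0,0],0]
    - [[0.042,0,0],0]
    - [[0.048,0,0],0]
    - [[0.054,0,0],0]
    - [[0.06,0,0],0]
    - [[0.066,0,0],0]
    - [[0.072,0,0],0]

```text
time_s: 15.95
ee_pos: [0.6551, -0.0308, 0.0843]
eef_rot: [-3.141, -0.0, 1.431]
force: [0.7, -0.5, -1.2]
grip_width: 0.0272
grip_force: 20.0
```

>>> carry_out:
  motion:
    - [[0.0075,0,0],0]
    - [[0.015,0,0],0]
    - [[0.0225,0,0],0]
    - [[0.03,0,0],0]
    - [[0.0375,0,0],0]

```text
time_s: 16.45
ee_pos: [0.6562, -0.0233, 0.0843]
eef_rot: [-3.142, -0.0, 1.431]
force: [-0.5, -0.4, -1.6]
grip_width: 0.0271
grip_force: 20.0
```

>>> carry_out:
  motion:
    - [[0.0075,0,0],0]
    - [[0.015,0,0],0]

```text
time_s: 16.65
ee_pos: [0.6566, -0.0203, 0.0843]
eef_rot: [-3.142, -0.0, 1.431]
force: [1.0, -0.8, -0.6]
grip_width: 0.0272
grip_force: 20.0
```

>>> carry_out:
  motion:
    - [[0.01,0,0],0]
    - [[0.02,0,0],0]

```text
time_s: 16.85
ee_pos: [0.6572, -0.0164, 0.0844]
eef_rot: [3.142, -0.0, 1.431]
force: [0.4, -0.8, -2.0]
grip_width: 0.0272
grip_force: 20.0
```

```bash
python3 - <<'E'
from h import *
s=ctrl.get_obs(); print(s['ee_pos'],s['force'])
p,_=camera("side"); s0=cv2.imread("pics/side0.png")
q=proj("side",tr(.035,-.0071,.02))[0].astype(int); print(q); u,v=q[0]-30,q[1]-30
z=lambda im:cv2.resize(im[v:v+55,u:u+50],None,fx=8,fy=8,interpolation=cv2.INTER_CUBIC)
C=z(p);C0=z(s0)
for a in(.03,.04,.05,.06):
    for I in(C,C0):
        w=((proj("side",tr(a,-.0071,.024))[0]-[u,v]+.5)*8).astype(int); cv2.circle(I,tuple(int(k) for k in w),3,(0,0,255),1)
cv2.imwrite("pics/s4.png",np.hstack([C0,C])[:440,:800])
E
```

```text
[ 0.657198   -0.01635049  0.08436021] [ 0.42307653 -0.75264155 -2.00185047]
[360 224]
```

View pics/s4.png

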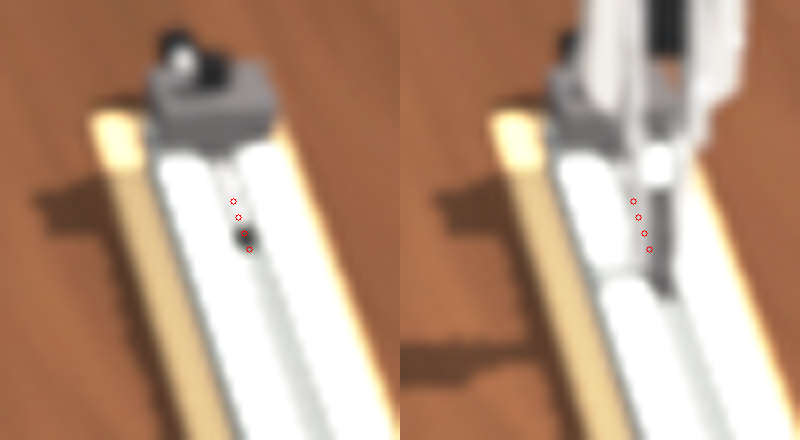

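```bash
python3 - <<'E'
from h import *
p,_=camera("side"); s0=cv2.imread("pics/side0.png"); p3=cv2.imread("pics/s3.png")
A=np.arange(.02,.076,.004)
for z in(.019,.024):
  for l in(-.0101,-.0071,-.0041,-.0011,.0019):
    q=proj("side",[tr(a,l,z) for a in A]).astype(np.float32)
    f=lambda im:cv2.remap(im,q[:,0],q[:,1],cv2.INTER_LINEAR)[:,0].min(-1).tolist() if 0 else cv2.remap(im,q[:,:1],q[:,1:],cv2.INTER_LINEAR)[:,0].min(-1).tolist()
    print(z,round(l*1e3+7.1,1),'\n',f(s0),'\n',f(p3),'\n',f(p))
pt,dt=camera("top"); t0=cv2.imread("pics/top0.png"); cv2.imwrite("pics/t4.png",pt)
q=proj("top",[tr(a,-.0071,.02) for a in A]).astype(np.float32)
for im in(t0,pt): print("top",cv2.remap(im,q[:,:1],q[:,1:],cv2.INTER_LINEAR)[:,0].min(-1).tolist())
E
```

```text
0.019 -3.0 
 [219, 219, 217, 205, 167, 111, 96, 118, 167, 222, 236, 237, 238, 238] 
 [199, 201, 210, 205, 173, 131, 113, 127, 175, 232, 243, 243, 245, 245] 
 [130, 122, 122, 132, 140, 151, 163, 173, 185, 191, 190, 192, 196, 197]
0.019 -0.0 
 [234, 235, 235, 219, 174, 112, 105, 137, 183, 227, 232, 231, 231, 236] 
 [217, 223, 227, 218, 179, 120, 114, 146, 192, 234, 239, 238, 238, 242] 
 [132, 134, 151, 170, 184, 195, 198, 201, 202, 202, 201, 201, 197, 205]
0.019 3.0 
 [251, 255, 252, 243, 225, 193, 187, 211, 235, 238, 238, 242, 242, 240] 
 [247, 255, 253, 245, 232, 202, 194, 218, 241, 243, 243, 246, 246, 245] 
 [176, 178, 192, 206, 212, 217, 221, 227, 233, 232, 231, 239, 244, 240]
0.019 6.0 
 [255, 255, 255, 254, 253, 254, 251, 251, 254, 254, 253, 253, 255, 254] 
 [255, 255, 255, 254, 253, 255, 253, 253, 255, 255, 254, 254, 255, 255] 
 [223, 217, 218, 227, 236, 242, 245, 250, 254, 255, 254, 254, 255, 255]
0.019 9.0 
 [255, 255, 255, 255, 255, 255, 255, 255, 255, 255, 255, 255, 255, 255] 
 [255, 255, 255, 255, 255, 255, 255, 255, 255, 255, 255, 255, 255, 255] 
 [240, 231, 232, 246, 253,
[... 639 characters left out ...]
 241, 242, 239, 240] 
 [164, 187, 197, 203, 206, 208, 214, 215, 212, 211, 216, 222, 223, 228]
0.024 6.0 
 [255, 254, 243, 227, 230, 244, 245, 246, 248, 248, 248, 248, 249, 248] 
 [255, 255, 247, 232, 235, 249, 249, 249, 251, 251, 251, 251, 252, 251] 
 [201, 215, 220, 227, 233, 239, 243, 244, 249, 252, 250, 249, 252, 251]
0.024 9.0 
 [255, 255, 255, 255, 254, 255, 255, 255, 255, 255, 255, 255, 255, 255] 
 [255, 255, 255, 255, 255, 255, 255, 255, 255, 255, 255, 255, 255, 255] 
 [222, 232, 242, 248, 252, 255, 255, 255, 255, 255, 255, 255, 255, 255]
top [234, 229, 224, 222, 199, 126, 99, 202, 226, 238, 234, 223, 219, 226]
top [109, 110, 110, 109, 108, 108, 108, 109, 109, 112, 113, 122, 130, 145]
```

>>> carry_out:
  motion:
    - [[0,0,0],0]
    - [[0,0,0],0]
    - [[0,0,0],0]
    - [[0,0,0],0]
    - [[0,0,0],0]
    - [[0,0,0],0]
  hand: 0.15
  force: 12

```text
time_s: 17.6
ee_pos: [0.6572, -0.0165, 0.0843]
eef_rot: [3.142, 0.0, 1.431]
force: [0.3, -0.1, -0.8]
grip_width: 0.0401
grip_force: 3.0
```

>>> carry_out:
  motion:
    - [[0,0,-0.01],0]
    - [[0,0,-0.03],0]
    - [[0,0,-0.06],0]
    - [[0,0,-0.11],0]
    - [[0,0,-0.17],0]
    - [[0,0,-0.23],0]
    - [[0,0,-0.29],0]
    - [[0,0,-0.34],0]
    - [[0,0,-0.37],0]
    - [[0,0,-0.38],0]

```text
time_s: 18.6
ee_pos: [0.6573, -0.0165, 0.1612]
eef_rot: [3.141, -0.0, 1.431]
force: [-0.1, 1.1, -1.6]
grip_width: 0.04
grip_force: 3.0
```

```bash
python3 - <<'E'
from h import *
s=ctrl.get_obs(); print(s['ee_pos'],s['eef_rot'],s['grip_width'],s['force'])
p,d=camera("side"); cv2.imwrite("pics/s5.png",p)
A=np.arange(0,.08,.004)
for z in(.017,.021,.035):
  for l in(-.0071,-.0041):
    q=proj("side",[tr(a,l,z) for a in A]).astype(np.float32)
    print(z,l,cv2.remap(p,q[:,:1],q[:,1:],cv2.INTER_LINEAR)[:,0].min(-1).tolist())
P=cloud("side",d).reshape(-1,3); th=np.radians(82); e=P[:,:2]-[.645,-.05]; a=e@[np.cos(th),np.sin(th)]; l=e@[-np.sin(th),np.cos(th)]+.0071
m=(abs(l)<.012)&(a>-.02)&(a<.08)&(P[:,2]>.028)&(P[:,2]<.06); print(np.c_[a,l,P[:,2]][m].round(4)*1e3)
c=(.6471,-.0752,.154,np.radians(82))
c=cmd(c,(.0236,.008+.002,.275+.036+.02+.015+.004-.0015),0);c=cmd(c,(.13+.072+.0375+.015+.02,0,-.38),0);print(c)
go((.485,.2312,.16),3.1416,c)
E
```

```text
[ 0.65733586 -0.01653408  0.161153  ] [ 3.14077792e+00 -5.58770722e-05  1.43105024e+00] 0.03999372685990828 [-0.14747672  1.09847258 -1.63389522]
0.017 -0.0071 [214, 178, 163, 157, 154, 137, 121, 126, 135, 136, 131, 129, 132, 167, 212, 235, 235, 235, 240, 241]
0.017 -0.0041 [247, 233, 236, 227, 214, 199, 173, 186, 210, 228, 223, 212, 220, 244, 246, 246, 248, 249, 247, 248]
0.021 -0.0071 [155, 146, 143, 128, 122, 114, 109, 115, 117, 106, 96, 120, 168, 219, 238, 239, 238, 240, 244, 243]
0.021 -0.0041 [203, 202, 197, 175, 161, 152, 158, 178, 187, 180, 173, 187, 220, 238, 238, 241, 244, 241, 241, 243]
0.035 -0.0071 [156, 151, 143, 129, 113, 109, 109, 119, 156, 195, 222, 231, 233, 243, 246, 240, 231, 212, 168, 134]
0.035 -0.0041 [112, 109, 108, 105, 102, 98, 102, 143, 208, 234, 241, 243, 242, 246, 248, 243, 232, 206, 161, 126]
[[16.1  0.9 53.3]
 [13.8 -1.3 54.7]
 [15.1 -4.5 53.6]
 [15.5  0.9 50.3]
 [10.5 -0.7 53.6]
 [16.9 -5.2 48.9]
 [20.1  2.4 43.9]
 [12.7  1.4 48.9]
 [10.5 -0.9 50.3]
 [14.6  3.6 44.4]
 [12.4  1.2 45.7]
 [10.1 -1.  47.2]
 [12.4 -4.5 45.3]
 [ 9.6  4.6 44.6]
 [ 7.5  2.3 45.8]
 [10.5 -1.3 43.5]
 [ 9.5 -3.9 43.9]
 [ 8.3  4.7 42. ]
 [12.4  0.8 38.8]
 [10.8 -1.6 39.8]
 [ 8.3 -3.8 41.4]
 [ 5.4  5.2 40.7]
 [ 7.6  1.8 38.9]
 [ 6.3 -0.7 39.6]
 [11.  -4.7 36. ]
 [ 7.5  4.5 35.7]
 [ 8.6  1.4 34.7]
 [ 8.7 -1.5 34.4]
 [11.7 -5.1 32.1]
 [ 7.7  4.2 32.2]
 [ 5.7  1.9 33.4]
 [ 8.9 -1.8 30.8]
 [10.5 -5.  29.5]
 [ 8.1  3.9 28.5]
 [ 6.9 -1.5 28.8]]
(np.float64(0.6573780364167222), np.float64(-0.01643856394354771), np.float64(0.1603), np.float64(1.4311699866353502))
frac [1.1062, -1.0258, 0.0015] turn -0.2722 t 18.65
```

```bash
cat >> h.py <<'E'
def tl(P):
    th=np.radians(82); e=P[...,:2]-np.array([.645,-.05]); return np.stack([e@[np.cos(th),np.sin(th)],e@[-np.sin(th),np.cos(th)]+.0071,P[...,2]],-1)
def bolt(n):
    p,d=camera(n); Q=tl(cloud(n,d)).reshape(-1,3); m=(abs(Q[:,1])<.012)&(Q[:,0]>-.04)&(Q[:,0]<.075)&(Q[:,2]>.03)&(Q[:,2]<.062); Q=Q[m]
    T=Q[Q[:,2]>.048]; print(n,len(Q),(Q.mean(0)*1e3).round(1) if len(Q) else '',len(T),(T.mean(0)*1e3).round(1) if len(T) else ''); return p
E
python3 - <<'E'
from h import *
for n in("side","top"):
    bolt(n)
    for q in("bolt","stop"):
        r=finder.pinpoint(n,q); print(q,[(x["conf"],np.round(x["location"],1),(tl(ray(n,x["location"],.014 if q=="bolt" else 0))*1e3).round(1)) for x in r[:2]])
Q=tl(np.load("side0.npy")); u=proj("side",tr(.035,-.0071,.02))[0].astype(int)
# check: projection of bolt top at a=.035 vs .013 and darkness in s5
p=cv2.imread("pics/s5.png")
for a in(.013,.024,.035):
    for z in(.02,.03,.04,.05):
        w=proj("side",tr(a,-.0071,z))[0]; print(a,z,w.round(1),p[int(round(w[1])),int(round(w[0]))-4:int(round(w[0]))+5].min(-1).tolist())
E
```

```text
side 30 [11.3 -0.1 43.3] 8 [12.8 -0.9 52.5]
bolt [(0.63, array([358.5, 229.7]), array([20.4,  7.8, 14. ]))]
stop [(0.45, array([355.3, 219.9]), array([89. ,  2.9,  0. ]))]
top 0  0 
bolt []
stop [(0.39, array([319.1, 175.4]), array([98.4,  7.8,  0. ]))]
0.013 0.02 [361.9 229.3] [238, 243, 227, 153, 120, 140, 195, 254, 255]
0.013 0.03 [362.1 226.4] [255, 248, 155, 106, 111, 172, 255, 255, 255]
0.013 0.04 [362.3 223.5] [255, 180, 97, 100, 114, 175, 255, 255, 255]
0.013 0.05 [362.5 220.6] [239, 229, 218, 148, 124, 200, 255, 255, 255]
0.024 0.02 [361.1 227.1] [255, 255, 243, 160, 110, 109, 159, 248, 255]
0.024 0.03 [361.3 224.2] [255, 255, 180, 97, 100, 114, 175, 255, 255]
0.024 0.04 [361.5 221.3] [255, 239, 229, 218, 148, 124, 200, 255, 255]
0.024 0.05 [361.7 218.3] [240, 243, 228, 244, 254, 255, 255, 255, 255]
0.035 0.02 [360.3 224.8] [255, 255, 255, 229, 129, 102, 113, 178, 255]
0.035 0.03 [360.5 222. ] [255, 255, 245, 178, 144, 116, 115, 178, 255]
0.035 0.04 [360.7 219.1] [248, 235, 243, 232, 198, 197, 238, 255, 255]
0.035 0.05 [360.9 216.1] [238, 248, 245, 248, 255, 255, 255, 255, 255]
```

```bash
python3 - <<'E'
from h import *
p,d=camera("side"); Q=tl(cloud("side",d)).reshape(-1,3); s=ctrl.get_obs(); print(s['ee_pos'],tl(s['ee_pos']))
for z in np.arange(.07,.19,.008):
    m=(abs(Q[:,1])<.035)&(abs(Q[:,0]-.03)<.06)&(abs(Q[:,2]-z)<.004); q=Q[m]*1e3
    if len(q): print(round(z,3),len(q),'a',np.percentile(q[:,0],[0,20,50,80,100]).round(0),'l',np.percentile(q[:,1],[0,50,100]).round(0))
E
```

```text
[ 0.65706611 -0.01651803  0.15994788] [ 0.0348354  -0.00018889  0.15994788]
0.102 5 a [ 8. 11. 13. 17. 21.] l [-13.  14.  16.]
0.11 12 a [ 6. 10. 11. 15. 19.] l [-15.  -0.  15.]
0.118 18 a [ 3. 11. 14. 17. 20.] l [-17.  10.  16.]
0.126 18 a [ 9. 11. 16. 18. 22.] l [-17.   0.  16.]
0.134 16 a [12. 14. 18. 23. 25.] l [-17. -12.  15.]
0.142 15 a [12. 15. 19. 24. 30.] l [-17. -10.  16.]
0.15 21 a [14. 15. 21. 25. 39.] l [-20. -12.  20.]
0.158 21 a [10. 12. 18. 27. 36.] l [-26. -15.  21.]
0.166 38 a [13. 16. 24. 27. 39.] l [-32. -15.  31.]
0.174 39 a [11. 18. 23. 28. 41.] l [-32.  16.  32.]
0.182 54 a [15. 21. 24. 27. 42.] l [-32.   1.  33.]
```

```bash
python3 - <<'E'
from h import *
c=(.65738,-.01644,.1603,1.4312)
go((.465,.2312,.16),3.1416,c)
c2=cmd(c,(.98,-.85,0),-.2); go((.465,.2312,.16),3.1416,c2); print(c2)
E
```

```text
frac [1.0923, -1.1248, 0.0015] turn -0.2722 t 19.0
frac [0.2961, 0.0219, 0.0015] turn -0.0722 t 19.0
(np.float64(0.516305820696406), np.float64(0.20130773462384724), np.float64(0.1603), 2.6878370614359173)
```

>>> carry_out:
  motion:
    - [[0.05,-0.05,0],-0.01]
    - [[0.15,-0.13,0],-0.03]
    - [[0.27,-0.23,0],-0.05]
    - [[0.4,-0.35,0],-0.07]
    - [[0.53,-0.46,0],-0.09]
    - [[0.66,-0.57,0],-0.11]
    - [[0.77,-0.67,0],-0.13]
    - [[0.87,-0.75,0],-0.15]
    - [[0.94,-0.82,0],-0.17]
    - [[0.98,-0.85,0],-0.19]
    - [[0.98,-0.85,0],-0.2]

```text
time_s: 20.1
ee_pos: [0.5155, 0.2024, 0.1604]
eef_rot: [3.141, -0.0, 2.694]
force: [0.9, -0.9, 0.3]
grip_width: 0.0397
grip_force: 3.0
```

>>> carry_out:
  motion:
    - [[0.05,0.005,0],-0.015]
    - [[0.12,0.01,0],-0.035]
    - [[0.2,0.015,0],-0.055]
    - [[0.26,0.02,0],-0.07]
    - [[0.29,0.022,0],-0.0722]
    - [[0.296,0.022,0],-0.0722]
    - [[0.296,0.022,0],-0.0722]

```text
time_s: 20.8
ee_pos: [0.4651, 0.2311, 0.1604]
eef_rot: [-3.142, 0.0, 3.139]
force: [0.5, 0.4, -1.1]
grip_width: 0.0401
grip_force: 3.0
```

```bash
cat >> h.py <<'E'
def tongs():
    s=ctrl.get_obs(); e=s['ee_pos']; print(e.round(4),s['eef_rot'].round(3),s['grip_width'],s['force'].round(1))
    p,d=camera("side"); Q=cloud("side",d).reshape(-1,3)
    for z in np.arange(e[2]-.08,e[2]+.03,.01):
        m=(abs(Q[:,1]-e[1])<.04)&(abs(Q[:,0]-e[0])<.05)&(abs(Q[:,2]-z)<.005); q=Q[m]*1e3
        if len(q): print(round(z*1e3),len(q),'x',np.percentile(q[:,0],[5,50,95]).round(0),'y',np.percentile(q[:,1],[5,50,95]).round(0))
E
python3 -c "
from h import *
tongs()"
```

```text
[0.4651 0.2311 0.1604] [-3.142  0.     3.139] 0.04009780074947845 [ 0.5  0.4 -1.1]
100 2 x [477. 480. 483.] y [217. 230. 243.]
110 15 x [475. 480. 487.] y [208. 214. 227.]
120 16 x [473. 479. 485.] y [209. 214. 239.]
130 15 x [471. 476. 484.] y [209. 213. 225.]
140 13 x [470. 475. 481.] y [206. 212. 214.]
150 19 x [460. 471. 481.] y [208. 211. 219.]
160 21 x [456. 468. 484.] y [204. 210. 246.]
170 29 x [456. 463. 481.] y [196. 204. 254.]
180 26 x [455. 463. 479.] y [192. 199. 243.]
```

>>> carry_out:
  motion:
    - [[-0.01,0,0.02],0]
    - [[-0.02,0,0.08],0]
    - [[-0.02,0,0.14],0]
    - [[-0.02,0,0.2],0]
    - [[-0.02,0,0.25],0]
    - [[-0.02,0,0.29],0]
    - [[-0.02,0,0.32],0]
    - [[-0.02,0,0.335],0]
    - [[-0.02,0,0.335],0]

```text
time_s: 21.75
ee_pos: [0.4688, 0.2312, 0.0931]
eef_rot: [-3.141, -0.0, 3.141]
force: [-0.5, -0.2, -0.6]
grip_width: 0.0403
grip_force: 3.0
```

>>> carry_out:
  motion:
    - [[-0.01,0,0],0]
    - [[-0.025,0,0],0]
    - [[-0.04,0,0],0]
    - [[-0.055,0,0],0]
    - [[-0.07,0,0],0]
    - [[-0.085,0,0],0]
    - [[-0.1,0,0],0]
    - [[-0.115,0,0],0]
    - [[-0.115,0,0],0]
    - [[-0.1,0,0],0]
    - [[-0.083,0,0],0]
    - [[-0.083,0,0],0]

```text
time_s: 22.95
ee_pos: [0.4849, 0.2312, 0.0934]
eef_rot: [-3.142, -0.0, -3.142]
force: [-0.0, -0.5, -0.8]
grip_width: 0.0402
grip_force: 3.0
```

```bash
python3 -c "
from h import *
tongs()"
```

```text
[0.4849 0.2312 0.0934] [-3.142 -0.    -3.142] 0.04023238200263809 [-0.  -0.5 -0.8]
13 44 x [457. 480. 511.] y [191. 195. 243.]
23 48 x [457. 477. 511.] y [191. 195. 250.]
33 52 x [457. 481. 512.] y [192. 195. 249.]
43 95 x [457. 480. 513.] y [192. 210. 262.]
53 150 x [460. 482. 514.] y [194. 219. 264.]
63 18 x [478. 482. 492.] y [210. 217. 243.]
73 17 x [479. 486. 492.] y [208. 213. 225.]
83 20 x [476. 484. 498.] y [208. 211. 247.]
93 23 x [476. 481. 498.] y [204. 210. 255.]
103 29 x [476. 482. 501.] y [195. 210. 253.]
113 37 x [476. 483. 499.] y [192. 200. 252.]
```

>>> carry_out:
  motion:
    - [[0,0,0.03],0]
    - [[0,0,0.07],0]
    - [[0,0,0.105],0]
    - [[0,0,0.125],0]
    - [[0,0,0.132],0]
    - [[0,0,0.132],0]

```text
time_s: 23.6
ee_pos: [0.4855, 0.2311, 0.0669]
eef_rot: [-3.142, -0.0, 3.141]
force: [-0.3, -0.5, -0.5]
grip_width: 0.0401
grip_force: 3.0
```

>>> carry_out:
  motion:
    - [[0,0,0],0]
    - [[0,0,0],0]
    - [[0,0,0],0]
    - [[0,0,0],0]
    - [[0,0,0],0]
  hand: -0.2

```text
time_s: 24.1
ee_pos: [0.4855, 0.2312, 0.067]
eef_rot: [3.142, 0.0, 3.141]
force: [0.5, 0.5, 0.4]
grip_width: 0.0564
grip_force: 0.0
```

>>> carry_out:
  motion:
    - [[0,0,0],0]
    - [[0,0,0],0]
    - [[0,0,0],0]
    - [[0,0,0],0]
    - [[0,0,0],0]
    - [[0,0,0],0]
  hand: 0.15

```text
time_s: 24.7
ee_pos: [0.4855, 0.2311, 0.067]
eef_rot: [3.142, 0.0, 3.141]
force: [0.7, -0.2, 0.6]
grip_width: 0.04
grip_force: 3.4
```

```bash
python3 - <<'E'
from h import *
s=ctrl.get_obs(); print(s['ee_pos'],s['qpos'][5],s['force'].round(1))
bolt("side"); bolt("side"); p=bolt("top"); p=bolt("top")
A=np.arange(-.012,.075,.003)
for z in(.02,.03):
    q=proj("top",[tr(a,-.0071,z) for a in A]).astype(np.float32); print(cv2.remap(p,q[:,:1],q[:,1:],cv2.INTER_LINEAR)[:,0].min(-1).tolist())
E
```

```text
[0.48546555 0.23114441 0.06695765] -1.1942744378200012 [ 0.7 -0.2  0.6]
side 30 [11.2 -0.1 43.4] 8 [12.2 -0.7 52.9]
side 31 [10.7 -0.1 43.3] 9 [13.2 -0.5 51.8]
top 18 [ 9.   1.3 40.6] 4 [12.8  1.3 52.7]
top 24 [ 9.6  0.5 39.3] 3 [13.7  2.4 58.6]
[221, 219, 217, 223, 219, 190, 157, 132, 109, 100, 116, 136, 155, 188, 215, 218, 197, 145, 106, 126, 201, 219, 234, 235, 231, 223, 218, 219, 224]
[217, 217, 217, 220, 215, 187, 157, 140, 125, 116, 123, 137, 151, 186, 207, 214, 194, 144, 103, 128, 216, 234, 241, 236, 228, 225, 229, 236, 245]
```

```bash
python3 - <<'E'
from h import *
t=np.radians(82); c=(.4855,.2312,.067,3.1416); g=tr(.014,-.0073,.16)
go(g,t,c); c1=cmd(c,(-.8,-1,-.465),.2); print(c1); go(g,t,c1); go(tr(.014,-.0073,.0855),t,c1)
E
```

```text
frac [-0.8434, -1.3418, -0.465] turn 0.2722 t 24.9
(np.float64(0.6455014692777238), np.float64(0.031201175431030015), np.float64(0.16000000000000003), 1.8849629385640827)
frac [-0.3384, -0.0644, 0.0] turn 0.0722 t 24.9
frac [-0.3384, -0.0644, 0.3725] turn 0.0722 t 24.9
```

>>> carry_out:
  motion:
    - [[0,0,-0.08],0]
    - [[0,0,-0.2],0]
    - [[0,0,-0.32],0]
    - [[-0.04,-0.05,-0.42],0.01]
    - [[-0.13,-0.16,-0.465],0.03]
    - [[-0.25,-0.31,-0.465],0.05]
    - [[-0.38,-0.47,-0.465],0.07]
    - [[-0.5,-0.63,-0.465],0.09]
    - [[-0.62,-0.78,-0.465],0.11]
    - [[-0.72,-0.9,-0.465],0.13]
    - [[-0.78,-0.98,-0.465],0.15]
    - [[-0.8,-1,-0.465],0.17]

```text
time_s: 26.1
ee_pos: [0.6461, 0.0291, 0.1592]
eef_rot: [-3.141, -0.0, 2.066]
force: [-0.5, 0.0, -1.1]
grip_width: 0.0399
grip_force: 3.0
```

```bash
python3 - <<'E'
from h import *
s=ctrl.get_obs(); print(s['ee_pos'],s['eef_rot'],s['grip_width'])
t=np.radians(82); c1=cmd((.4855,.2312,.067,3.1416),(-.8,-1,-.465),.17); print(c1); go(tr(.014,-.0073,.0855),t,c1)
E
```

```text
[0.6460919  0.02905644 0.15922146] [-3.14075158e+00 -1.64828534e-04  2.06601109e+00] 0.03994421206432598
(np.float64(0.6455014692777238), np.float64(0.031201175431030015), np.float64(0.16000000000000003), 2.07345849777947)
frac [-0.3204, -0.1266, 0.3725] turn 0.1022 t 26.1
```

Position over the bolt at height, check tilt, then descend.

>>> carry_out:
  motion:
    - [[-0.05,-0.02,0],0.02]
    - [[-0.13,-0.05,0],0.04]
    - [[-0.21,-0.08,0],0.06]
    - [[-0.28,-0.11,0],0.08]
    - [[-0.315,-0.125,0],0.098]
    - [[-0.3204,-0.1266,0],0.1022]
    - [[-0.3204,-0.1266,0],0.1022]
    - [[-0.3204,-0.1266,0],0.1022]

```text
time_s: 26.9
ee_pos: [0.654, -0.0367, 0.1598]
eef_rot: [-3.141, -0.0, 1.434]
force: [0.1, 0.2, -1.3]
grip_width: 0.0404
grip_force: 3.0
```

```bash
python3 - <<'E'
from h import *
s=ctrl.get_obs(); print(s['ee_pos'],tl(s['ee_pos']),s['eef_rot'])
p,d=camera("side"); Q=tl(cloud("side",d)).reshape(-1,3)
for z in np.arange(.1,.16,.01):
    m=(abs(Q[:,1])<.035)&(abs(Q[:,0]-.014)<.04)&(abs(Q[:,2]-z)<.005); q=Q[m]*1e3
    print(round(z,3),len(q),'a',np.percentile(q[:,0],[5,50,95]).round(0),'l',np.percentile(q[:,1],[0,50,100]).round(0))
m=(abs(Q[:,1])<.012)&(abs(Q[:,0]-.014)<.03)&(Q[:,2]>.046)&(Q[:,2]<.06);print(Q[m].mean(0))
E
```

```text
[ 0.65398705 -0.03673368  0.15983443] [1.43879682e-02 4.67297749e-05 1.59834433e-01] [-3.14131835e+00 -5.34165416e-05  1.43407954e+00]
0.1 6 a [ 6.  8. 15.] l [-14.   0.  15.]
0.11 19 a [ 4.  9. 15.] l [-16.  11.  16.]
0.12 20 a [ 6. 10. 17.] l [-15.   1.  17.]
0.13 19 a [ 5. 10. 24.] l [-15. -11.  16.]
0.14 15 a [ 6.  9. 17.] l [-15. -11.  16.]
0.15 22 a [ 1.  6. 18.] l [-20. -12.  20.]
[ 0.01182082 -0.00110637  0.0516937 ]
```

>>> carry_out:
  motion:
    - [[0,0,0.04],0]
    - [[0,0,0.1],0]
    - [[0,0,0.16],0]
    - [[0,0,0.22],0]
    - [[0,0,0.27],0]
    - [[0,0,0.31],0]
    - [[0,0,0.34],0]
    - [[0,0,0.36],0]
    - [[0,0,0.37],0]
    - [[0,0,0.3725],0]
    - [[0,0,0.3725],0]

```text
time_s: 28.05
ee_pos: [0.6542, -0.0373, 0.0857]
eef_rot: [3.141, -0.0, 1.431]
force: [-0.5, -0.5, -0.8]
grip_width: 0.0399
grip_force: 3.0
```

>>> carry_out:
  motion:
    - [[0,0,0],0]
    - [[0,0,0],0]
    - [[0,0,0],0]
    - [[0,0,0],0]
    - [[0,0,0],0]
    - [[0,0,0],0]
  hand: 0.5
  force: 25

```text
time_s: 28.65
ee_pos: [0.6542, -0.0373, 0.0857]
eef_rot: [3.141, 0.0, 1.431]
force: [-0.3, -0.5, 1.7]
grip_width: 0.0271
grip_force: 25.0
```

>>> carry_out:
  motion:
    - [[0,0,-0.003],0]
    - [[0,0,-0.006],0]
    - [[0.004,0,-0.006],0]
    - [[0.009,0,-0.006],0]
    - [[0.014,0,-0.006],0]
    - [[0.019,0,-0.006],0]
    - [[0.024,0,-0.006],0]
    - [[0.029,0,-0.006],0]
    - [[0.034,0,-0.006],0]
    - [[0.039,0,-0.006],0]
    - [[0.044,0,-0.006],0]
    - [[0.046,0,-0.006],0]

```text
time_s: 29.85
ee_pos: [0.6554, -0.028, 0.0867]
eef_rot: [-3.142, -0.0, 1.431]
force: [0.3, -0.3, -2.2]
grip_width: 0.0265
grip_force: 25.0
```

>>> carry_out:
  motion:
    - [[0.002,0,0],0]
    - [[0.004,0,0],0]
    - [[0.006,0,0],0]
    - [[0.008,0,0],0]
    - [[0.01,0,0],0]
    - [[0.012,0,0],0]
    - [[0.014,0,0],0]
    - [[0.016,0,0],0]
    - [[0.018,0,0],0]
    - [[0.02,0,0],0]
    - [[0.022,0,0],0]
    - [[0.024,0,0],0]

```text
time_s: 31.05
ee_pos: [0.656, -0.0234, 0.0866]
eef_rot: [-3.142, 0.0, 1.431]
force: [0.3, -1.4, -1.3]
grip_width: 0.0272
grip_force: 25.0
```

```bash
cat >> h.py <<'E'
def tilt():
    s=ctrl.get_obs(); e=tl(s['ee_pos']); print(e.round(4),s['force'].round(1))
    p,d=camera("side"); Q=tl(cloud("side",d)).reshape(-1,3)
    for z in np.arange(e[2]-.06,e[2]-.01,.01):
        m=(abs(Q[:,1])<.035)&(abs(Q[:,0]-e[0])<.04)&(abs(Q[:,2]-z)<.005); q=Q[m]*1e3
        print(round(z,3),len(q),'a',np.percentile(q[:,0],[5,50,95]).round(0))
E
python3 -c "
from h import *
tilt()"
```

```text
[ 0.0279 -0.0001  0.0866] [ 0.3 -1.4 -1.3]
0.027 149 a [-8. 22. 62.]
0.037 22 a [19. 24. 27.]
0.047 30 a [19. 25. 31.]
0.057 20 a [18. 24. 33.]
0.067 13 a [18. 21. 26.]
```

>>> carry_out:
  motion:
    - [[0.002,0,0],0]
    - [[0.004,0,0],0]
    - [[0.006,0,0],0]
    - [[0.008,0,0],0]
    - [[0.01,0,0],0]
    - [[0.012,0,0],0]
    - [[0.014,0,0],0]
    - [[0.016,0,0],0]
    - [[0.018,0,0],0]
    - [[0.02,0,0],0]

```text
time_s: 32.1
ee_pos: [0.6566, -0.0194, 0.0867]
eef_rot: [-3.142, 0.0, 1.431]
force: [-1.0, -0.5, -1.5]
grip_width: 0.027
grip_force: 25.0
```

```bash
python3 -c "
from h import *
tilt()"
```

```text
[ 0.0319 -0.0001  0.0867] [-1.  -0.5 -1.5]
0.027 144 a [-5. 24. 64.]
0.037 25 a [23. 26. 33.]
0.047 25 a [22. 29. 34.]
0.057 21 a [22. 27. 34.]
0.067 18 a [23. 27. 41.]
```

>>> carry_out:
  motion:
    - [[0,0,0.002],0]
    - [[0,0,0.004],0]
    - [[0,0,0.004],0]
    - [[0,0,0.004],0]

```text
time_s: 32.55
ee_pos: [0.6566, -0.0194, 0.0858]
eef_rot: [-3.142, -0.0, 1.431]
force: [-0.3, -0.4, -2.5]
grip_width: 0.0269
grip_force: 25.0
```

>>> carry_out:
  motion:
    - [[0,0,0],0]
    - [[0,0,0],0]
    - [[0,0,0],0]
    - [[0,0,0],0]
    - [[0,0,0],0]
    - [[0,0,0],0]
  hand: 0.15
  force: 12

```text
time_s: 33.15
ee_pos: [0.6566, -0.0194, 0.0859]
eef_rot: [3.142, 0.0, 1.431]
force: [0.5, -0.5, -0.7]
grip_width: 0.0398
grip_force: 3.0
```

>>> carry_out:
  motion:
    - [[0,0,-0.01],0]
    - [[0,0,-0.03],0]
    - [[0,0,-0.06],0]
    - [[0,0,-0.11],0]
    - [[0,0,-0.17],0]
    - [[0,0,-0.23],0]
    - [[0,0,-0.29],0]
    - [[0,0,-0.34],0]
    - [[0,0,-0.37],0]
    - [[0,0,-0.38],0]

```text
time_s: 34.15
ee_pos: [0.6568, -0.0195, 0.1627]
eef_rot: [3.141, -0.0, 1.431]
force: [0.3, -0.2, -0.9]
grip_width: 0.0403
grip_force: 3.0
```

```bash
python3 - <<'E'
from h import *
tilt(); bolt("side"); bolt("side")
c=tr(.014,-.0073,.0855)+(np.radians(82),); c=cmd(c,(.046+.024+.02,0,-.006+.004-.38),0); print(c)
c2=cmd(c,(.98,-.85,0),-.2); print(c2); go((.4855,.2312,.16),3.1416,c2)
E
```

```text
[ 0.0319 -0.0003  0.1627] [ 0.3 -0.2 -0.9]
0.103 6 a [26. 27. 37.]
0.113 18 a [22. 28. 34.]
0.123 19 a [25. 27. 34.]
0.133 19 a [21. 26. 37.]
0.143 19 a [25. 29. 37.]
side 33 [29.9  0.6 42.3] 8 [32.2  0.  52. ]
side 34 [30.2  0.4 41.7] 7 [32.  -0.4 52.5]
(np.float64(0.6566824961325356), np.float64(-0.019327385437278223), np.float64(0.16190000000000002), np.float64(1.4311699866353502))
(np.float64(0.5156148522346414), np.float64(0.1984245831992807), np.float64(0.16190000000000002), np.float64(2.6878070480712672))
frac [0.2072, 0.0813, 0.0095] turn -0.0722 t 34.3
```

>>> carry_out:
  motion:
    - [[0.05,-0.05,0],-0.01]
    - [[0.15,-0.13,0],-0.03]
    - [[0.27,-0.23,0],-0.05]
    - [[0.4,-0.35,0],-0.07]
    - [[0.53,-0.46,0],-0.09]
    - [[0.66,-0.57,0],-0.11]
    - [[0.77,-0.67,0],-0.13]
    - [[0.87,-0.75,0],-0.15]
    - [[0.94,-0.82,0],-0.17]
    - [[0.98,-0.85,0],-0.19]
    - [[0.98,-0.85,0],-0.2]

```text
time_s: 35.4
ee_pos: [0.5147, 0.1994, 0.1614]
eef_rot: [-3.141, -0.001, 2.694]
force: [0.1, -0.1, -0.7]
grip_width: 0.0396
grip_force: 3.0
```

>>> carry_out:
  motion:
    - [[0.04,0.015,0],-0.015]
    - [[0.1,0.04,0],-0.035]
    - [[0.16,0.062,0],-0.055]
    - [[0.2,0.078,0],-0.07]
    - [[0.207,0.081,0],-0.0722]
    - [[0.207,0.081,0],-0.0722]
    - [[0.207,0.081,0],-0.0722]

```text
time_s: 36.1
ee_pos: [0.4856, 0.2307, 0.1617]
eef_rot: [-3.141, -0.0, 3.139]
force: [0.3, 0.4, -0.7]
grip_width: 0.04
grip_force: 3.0
```

```bash
python3 - <<'E'
from h import *
tongs(); bolt("side"); p=bolt("top")
A=np.arange(0,.085,.003)
for z in(.02,.03):
    q=proj("top",[tr(a,-.0071,z) for a in A]).astype(np.float32); print(cv2.remap(p,q[:,:1],q[:,1:],cv2.INTER_LINEAR)[:,0].min(-1).tolist())
E
```

```text
[0.4856 0.2307 0.1617] [-3.141 -0.     3.139] 0.039986957827005114 [ 0.3  0.4 -0.7]
102 5 x [477. 483. 489.] y [213. 215. 238.]
112 20 x [477. 481. 490.] y [211. 215. 245.]
122 20 x [477. 481. 489.] y [209. 214. 244.]
132 21 x [477. 481. 490.] y [211. 215. 242.]
142 16 x [478. 484. 491.] y [210. 215. 217.]
152 21 x [472. 481. 496.] y [207. 211. 247.]
162 23 x [472. 477. 493.] y [203. 210. 248.]
172 30 x [472. 477. 492.] y [194. 203. 248.]
182 33 x [473. 479. 493.] y [195. 200. 245.]
side 33 [29.9  0.4 42.2] 10 [30.9  0.1 51.6]
top 25 [19.6  1.3 39.2] 6 [32.4  1.1 53.2]
[227, 228, 225, 223, 220, 226, 215, 185, 150, 121, 101, 99, 116, 133, 133, 106, 80, 107, 206, 230, 231, 223, 218, 218, 224, 231, 237, 236, 218]
[220, 219, 217, 216, 217, 222, 212, 187, 154, 126, 112, 111, 127, 146, 142, 108, 73, 109, 210, 231, 228, 226, 229, 236, 246, 243, 239, 228, 209]
```

>>> carry_out:
  motion:
    - [[0,0,0.03],0]
    - [[0,0,0.1],0]
    - [[0,0,0.17],0]
    - [[0,0,0.24],0]
    - [[0,0,0.3],0]
    - [[0,0,0.36],0]
    - [[0,0,0.41],0]
    - [[0,0,0.445],0]
    - [[0,0,0.465],0]
    - [[0,0,0.473],0]
    - [[0,0,0.473],0]

```text
time_s: 37.35
ee_pos: [0.4856, 0.2311, 0.0674]
eef_rot: [3.141, 0.0, 3.141]
force: [0.2, 0.5, -1.8]
grip_width: 0.0398
grip_force: 3.0
```

>>> carry_out:
  motion:
    - [[0,0,0],0]
    - [[0,0,0],0]
    - [[0,0,0],0]
    - [[0,0,0],0]
    - [[0,0,0],0]
    - [[0,0,0],0]
    - [[0,0,0],0]
    - [[0,0,0],0]
  hand: -1

```text
time_s: 38.15
ee_pos: [0.4854, 0.231, 0.0672]
eef_rot: [-3.142, -0.0, 3.141]
force: [0.3, -0.0, 0.0]
grip_width: 0.0936
grip_force: 0.0
```

>>> carry_out:
  motion:
    - [[0,0,-0.03],0]
    - [[0,0,-0.1],0]
    - [[0,0,-0.2],0]
    - [[0,0,-0.3],0]
    - [[0,0,-0.4],0]
    - [[0,0,-0.5],0]
    - [[0,0,-0.6],0]
    - [[0,0,-0.65],0]
    - [[0,0,-0.65],0]

```text
time_s: 39.05
ee_pos: [0.4859, 0.2312, 0.199]
eef_rot: [3.141, 0.003, 3.141]
force: [-0.3, -0.6, -0.3]
grip_width: 0.0943
grip_force: 0.0
```

```bash
python3 - <<'E'
from h import *
p,d=camera("side"); Q=cloud("side",d).reshape(-1,3)
for z in np.arange(.06,.14,.01):
    q=Q[(abs(Q[:,1]-.231)<.04)&(abs(Q[:,0]-.485)<.05)&(abs(Q[:,2]-z)<.005)]*1e3
    if len(q): print(round(z*1e3),len(q),q.mean(0).round(0),np.percentile(q[:,0],[5,95]).round(0))
bolt("side"); p=bolt("top"); A=np.arange(0,.085,.003); q=proj("top",[tr(a,-.0071,.02) for a in A]).astype(np.float32); print(cv2.remap(p,q[:,:1],q[:,1:],cv2.INTER_LINEAR)[:,0].min(-1).tolist())
E
```

```text
60 26 [481. 215.  60.] [472. 493.]
70 31 [480. 218.  71.] [471. 493.]
80 28 [481. 217.  80.] [472. 493.]
90 28 [481. 216.  90.] [471. 495.]
100 33 [481. 216. 100.] [471. 493.]
110 59 [482. 225. 111.] [473. 494.]
120 13 [483. 225. 117.] [476. 491.]
side 30 [29.9  0.4 43.5] 8 [31.1  0.3 52.8]
top 22 [22.2  0.4 39.7] 5 [32.   1.7 53.4]
[227, 227, 224, 222, 220, 226, 214, 185, 150, 121, 103, 99, 116, 133, 134, 106, 81, 109, 206, 231, 231, 222, 217, 218, 223, 230, 238, 236, 218]
```

Tongs stand upright in the well (top at about 116 mm), and the bolt and pressed-in nose have not moved since release; handing in.

```bash
python3 -c "
from h import *
print(ctrl.hand_in())"
```

```text
the job is handed in; nothing more can be done
None
```

I handed the job in at about 39 s: the bolt is upright in the groove resting against the nose, which is pushed in about 6 mm, and the tongs are upright in their stand; the first slide stopped short because the tongs tilted, so I straightened them in the stand and repeated it, and hand-in returned no verdict.

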